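# Isolate the supply, refit the drive modules on the bench rail, re-arm

### The job

Refit the drive modules safely. First isolate the supply: lift the safety cover on the supply box well up, throw the toggle beneath it fully over to off (to the right, seen from the robot) and close the cover fully; then hang every loose drive module on the sloping rail, lip over the rail's upper edge and tilted down until its foot clip snaps and it lies flat. Only when all are home, lift the cover again, throw the toggle fully back to on and close the cover fully, leaving the other things on the bench where they are.

Things in the scene. Friction and masses are not known exactly. Their poses are not given: they have to be found in the camera images.
- rack: grey sloping rack carrying the rail, fixed on the bench; face 155 mm up the slope by 280 wide, its top edge about 82 mm and its low edge about 22 mm above the bench. Origin on the bench under the face's middle; x away from the robot (up the slope), y to the left. A 3 mm rubber strip on it, below the rail, stops the heels of modules that are home
- rail: steel rail on the rack. Origin: middle of its outer (seating) face; x up the slope (0.4 rad above level), y along it, z out of the face. Flange x -25 to 25, y -125 to 125, z -4 to 0 mm, on a 30 wide web; behind its edges an 18 mm gap to the rack's face (z -22). A module home has its axes along the rail's, its origin at x 0, z -18 mm and |y| up to 93: room for three side by side
- module1: drive module (None from the start: absent). Origin: centre of its underside; x towards its lip end, z up. Grey housing 110 (x) by 64 (y), z 18 to 46 mm; black grip ridge on top along x, 64 long, 20 wide, z 46 to 74, centred. Under it, a fixed aluminium hook at the lip end, a dark sprung clip at the foot end and a heel (x -54 to -44) on which it stands level. 0.2 to 0.4 kg
- module2: a module just like module1 (None from the start: absent)
- module3: a module just like module1 (None from the start: absent)
- module1_lip (a point): inner upper corner of its hook: x 25, y 0, z 18 mm in the module's frame. The hook is 50 wide: wall x 25 to 31, z 0 to 18; toe pointing to the foot end, x 19 to 25, z 0 to 5, so a 13 mm gap between toe and housing takes the rail's upper edge. At rail x 25, z 0 when home
- module1_foot (a point): point under the housing over the clip's tooth: x -25, y 0, z 18 mm in the module's frame; at rail x -25, z 0 when home. The clip, 36 wide, has its tooth's tip at x -22, flat on top at z 12.5, bevelled below; it springs back up to 6 mm (2 to 6 N) and snaps under the rail's lower edge when the foot end is pushed down with some 5 to 12 N
- module2_lip (a point): inner upper corner of its hook: x 25, y 0, z 18 mm in the module's frame. The hook is 50 wide: wall x 25 to 31, z 0 to 18; toe pointing to the foot end, x 19 to 25, z 0 to 5, so a 13 mm gap between toe and housing takes the rail's upper edge. At rail x 25, z 0 when home
- module2_foot (a point): point under the housing over the clip's tooth: x -25, y 0, z 18 mm in the module's frame; at rail x -25, z 0 when home. The clip, 36 wide, has its tooth's tip at x -22, flat on top at z 12.5, bevelled below; it springs back up to 6 mm (2 to 6 N) and snaps under the rail's lower edge when the foot end is pushed down with some 5 to 12 N
- module3_lip (a point): inner upper corner of its hook: x 25, y 0, z 18 mm in the module's frame. The hook is 50 wide: wall x 25 to 31, z 0 to 18; toe pointing to the foot end, x 19 to 25, z 0 to 5, so a 13 mm gap between toe and housing takes the rail's upper edge. At rail x 25, z 0 when home
- module3_foot (a point): point under the housing over the clip's tooth: x -25, y 0, z 18 mm in the module's frame; at rail x -25, z 0 when home. The clip, 36 wide, has its tooth's tip at x -22, flat on top at z 12.5, bevelled below; it springs back up to 6 mm (2 to 6 N) and snaps under the rail's lower edge when the foot end is pushed down with some 5 to 12 N
- supply: grey metal power supply box fixed on the bench, 125 (x) by 135 (y) by 45 high, x from -57 to 68 mm. Origin: centre of its underside directly below the toggle; x points away from the robot to the cover's hinge, y to the left
- cover (a joint): angle of the black safety cover over the toggle, rad: 0 closed, grows as its front lifts, up to 1.95 (leaning back); a stiff friction hinge, stays where it is left; about 2 to 3 N at the handle moves it
- cover_hinge (a point): middle of the cover's hinge axis, which runs along the supply's y, at the box's top face 44 mm behind the toggle (supply x = 44, z = 45 mm). The cover, closed, is a hood 82 long (towards the robot) by 64 wide by 54 high over the box's top
- cover_handle (a point): centre of the cover's steel handle: a disc 18 in diameter, 14 thick, with its flat faces to the supply's +y and -y, on a 10 wide neck in front of the cover; with the cover closed it is 112 mm before the hinge axis and 30 mm above it. Pinched across its flats it can turn between the fingers as the cover swings
- toggle (a joint): angle of the toggle lever, rad: 0 off (leaning 0.45 rad to the supply's -y, its right as the robot sees it), 0.9 on (leaning 0.45 rad to +y, left), on at the start; stays where it is left by friction; about 1.5 to 2 N at the tip moves it. It turns about the supply's x axis
- toggle_tip (a point): centre of the steel ball (13 in diameter) at the end of the toggle lever, which is 9 thick and 38 long from its pivot to this point
- toggle_base (a point): foot of the toggle on the box's top face, 45 mm above the bench; the lever's pivot is 2 mm above it
- bowl: bystander: glass bowl, 196 across, 75 high, origin under its centre
- tray: bystander: white open tray 120 by 180 by 45
- jar: bystander: small jar, 44 across, 55 high
- hammer: bystander: hammer, 220 long, lying
- driver: bystander: screwdriver, 200 long, lying
- stone: bystander: pale stone slab 120 by 60 by 22

How it is judged (in metres and radians):
On the way, in this order (a step that is already met when the one before it is completed fails the run):
1. the safety cover is lifted well up (over 1.2 rad), first (value of joint cover above 1.2 rad), for 0.2 s.
2. the toggle is thrown to off (under 0.15 rad) with the cover up (value of joint toggle below 0.15 rad and value of joint cover above 1 rad), for 0.2 s.
3. the cover is closed (under 0.08 rad) with the toggle still off (under 0.2 rad) (value of joint cover below 0.08 rad and value of joint toggle below 0.2 rad), for 0.2 s.
4. every module present is clipped flat on the rail while the supply is off (toggle under 0.2 rad) and the cover down (x of module1_lip in the frame of rail between 0.019 and 0.032 m and z of module1_lip in the frame of rail between -0.005 and 0.005 m and z of module1_foot in the frame of rail between -0.005 and 0.005 m and x of module1_foot in the frame of rail between -0.032 and -0.018 m and y of module1_lip in the frame of rail between -0.11 and 0.11 m and x of module2_lip in the frame of rail between 0.019 and 0.032 m and z of module2_lip in the frame of rail between -0.005 and 0.005 m and z of module2_foot in the frame of rail between -0.005 and 0.005 m and x of module2_foot in the frame of rail between -0.032 and -0.018 m and y of module2_lip in the frame of rail between -0.11 and 0.11 m and x of module3_lip in the frame of rail between 0.019 and 0.032 m and z of module3_lip in the frame of rail between -0.005 and 0.005 m and z of module3_foot in the frame of rail between -0.005 and 0.005 m and x of module3_foot in the frame of rail between -0.032 and -0.018 m and y of module3_lip in the frame of rail between -0.11 and 0.11 m and value of joint each of toggle, cover below 0.2 rad), for 0.3 s.
5. the safety cover is lifted well up (over 1.2 rad), again (value of joint cover above 1.2 rad), for 0.2 s.
6. the toggle is thrown to on (past 0.75 rad) with the cover up (value of joint toggle above 0.75 rad and value of joint cover above 1 rad), for 0.2 s.
7. the cover is closed (under 0.08 rad) again (value of joint cover below 0.08 rad), for 0.2 s.
At the end, for the whole second after the job is handed in: every module present is at rest on the rail, lip up the slope, lying flat (lip and foot points within 5 mm of the seating face, 6 to 7 mm of their edges) with its middle within 110 mm of the rail's middle; the toggle is on (past 0.75 rad) and the cover is closed to under 0.08 rad (x of module1_lip in the frame of rail between 0.019 and 0.032 m and z of module1_lip in the frame of rail between -0.005 and 0.005 m and z of module1_foot in the frame of rail between -0.005 and 0.005 m and x of module1_foot in the frame of rail between -0.032 and -0.018 m and y of module1_lip in the frame of rail between -0.11 and 0.11 m and x of module2_lip in the frame of rail between 0.019 and 0.032 m and z of module2_lip in the frame of rail between -0.005 and 0.005 m and z of module2_foot in the frame of rail between -0.005 and 0.005 m and x of module2_foot in the frame of rail between -0.032 and -0.018 m and y of module2_lip in the frame of rail between -0.11 and 0.11 m and x of module3_lip in the frame of rail between 0.019 and 0.032 m and z of module3_lip in the frame of rail between -0.005 and 0.005 m and z of module3_foot in the frame of rail between -0.005 and 0.005 m and x of module3_foot in the frame of rail between -0.032 and -0.018 m and y of module3_lip in the frame of rail between -0.11 and 0.11 m and linear speed of each of module1, module2, module3 below 0.02 m/s and value of joint cover below 0.08 rad and value of joint toggle above 0.75 rad); the robot touches nothing.
It fails at once if a bystander (bowl, tray, jar, hammer, screwdriver or stone slab) is moved more than 6 cm (distance of any of bowl, tray, jar, hammer, driver, stone from where it was at the start of the episode above 0.06 m).
Of module1, module2, module3 only 2 to 3 are there at a start; the rules pass over those that are not, and their reading is None.
At some moment in a run one of module1, module2, module3 may be knocked a few centimetres aside while the robot is not near it.
Once in a run the grip may slacken for a moment while it holds something.
It also fails if it takes over 210 s, if anything falls off the work surface, if the arm or the gripper's body presses on something with over 40 N, if the wrist force passes 120 N, or if a joint passes its speed limit or range.

### The arm

A 6-joint arm with a two-finger parallel gripper is mounted at the origin on the work surface. World frame = base frame: x ahead of the robot, y to its left, z up, the work surface at z = 0. Lengths are in m, angles in degrees, forces in N, time in s.
With the tool pointing down it reaches from about 0.4 to 0.825 m from the base axis. Payload 7 kg.
Tool frame: the origin (TCP) lies on the centre line of the jaws, within the pads' length; the fingertips stand 8 mm ahead of it and the grasp point (between the pads) lies 11 mm behind it; z points along the fingers, y is the line along which they close (so a half turn about z gives the same grasp; the last joint's range is limited). The gripper opens to 88 mm and grips with 3 to 60 N. Pads are 19 mm wide; open, the fingers measure 130 mm over their backs; the gripper's body (78 mm by 193 mm) begins 47 mm behind the grasp point.
Start: joints at [-53.68, 20.546, 0.682, 0, -70.136, -16.507], TCP at [0.229, -0.635, 0.235] pointing down, gripper open.
Joint ranges: [-176.03, 176.03], [-82.01, 121.73], [-58.28, 71.71], [-173.87, 95.51], [-174.79, -0.11], [-173.66, 173.66]. Speed limits (degrees/s): [136.94, 136.94, 172.46, 180, 180, 180].

### API

Orientations are given as [roll, pitch, yaw] about the fixed x, y, z axes, in that order (R = Rz(yaw) Ry(pitch) Rx(roll)).
In Python, from plant import ctrl, vision gives the robot as it stands. The module is installed in compiled form; this text tells all that it offers.
- The arm moves only by the tool move_arm, never from a script. Its argument "moves" is one flat list of numbers, 7 for each row, row after row: the finger opening in cm, from 0 to 8.76, then the shift along the tool's x, y, z in cm, then the turn, a rotation vector about the tool's x, y, z in rad. A call has 1 to 8 rows; each row shifts and turns the commanded pose from where the row before left it, along the tool's axes as they then stand; what a row does not reach is not made up. A row lasts 1/10 s, in which the tool goes at most 50 mm and 8.59 degrees, less where a joint would pass 70% of its speed; a pose out of reach is approached as far as the arm can. A call with a gripper value outside its range is refused whole. The fingers move at their own pace and stop on an object; the grip force is fixed at half the most. Time passes only in rows, so rows that do not move let the fingers close. It gives the time, the measured TCP pose, the force, the opening and the grip force at its end, in the units of the state.
- ctrl.get_obs(): the state, without advancing time (a new reading comes with each control period).
- vision.snapshot(name): name is "scene" or "top" or "wrist"; returns (picture, depth): 384x512x3 uint8, red, green, blue; 384x512 float32, m along the optical axis (not along the pixel's ray), 0 where there is no reading.
- vision.camera_model(name): a dict with "vertical_fov" (degrees; the focal length in pixels is half the picture's height over the tangent of half this angle, whatever the lens; pixels are square), "cx", "cy" (the principal point, pixels), "D" ([k1, k2, p1, p2, k3] as OpenCV has them; the pictures are not rectified), "cam_to_world" (4x4, takes a point from camera to world coordinates). Camera axes: x right, y down, z forward; pixel columns grow to the right and rows downward; lengths in m; the calibration is good to about 2 mm. A picture is of the moment at which its call begins: read the wrist's pose just before it. camera_model takes no time and is no camera call; for the wrist camera it gives the pose at the moment of the call.
- ctrl.close_job(): hands the job in; it is judged then, once.
The state is a dict: "clock": time; "joint_pos": joint angles; "qvel": joint speeds; "tau": joint torques, N m; "tool_pos": TCP position; "orientation": TCP orientation; "force": force on the tool from outside, world axes, zero at the start; "moment": the same for the moment, N m; "opening": finger opening in m; "gripper_force": force on a finger pad.
Only numpy, scipy, OpenCV 4.12 (cv2) and the standard library are available. Lean on these libraries where they do the work, as an engineer would, in place of code of your own. Each camera call takes 0.05 s, during which the arm holds its last target. There are 200 camera calls.

## Working session

There is one attempt and no reset: what is moved stays moved. The work goes in short steps, Python scripts to look and compute and a tool call to move; the robot and the scene stay as the last step left them, time stands still between calls to the robot, and variables do not carry over. Pictures are saved under pics/ and viewed, at most 14 in all, crops included, and the job is handed in when it is done.

Besides the shell and the picture viewer there is one more tool, called after "Emit:" as name(argument=value, ...) on one line, values as JSON. move_arm: Moves the arm, as the interface text tells. Its arguments: {"type":"object","properties":{"moves":{"type":"array"}},"required":["moves"]}

```bash
mkdir -p pics; cat > h.py <<'E'
import numpy as np, cv2
from plant import ctrl, vision
from scipy.spatial.transform import Rotation as R
def cam(name):
    m=vision.camera_model(name); p,d=vision.snapshot(name)
    f=192/np.tan(np.radians(m["vertical_fov"])/2)
    K=np.array([[f,0,m["cx"]],[0,f,m["cy"]],[0,0,1]])
    return p,d,K,np.array(m["D"],float),np.array(m["cam_to_world"])
def cloud(d,K,D,T):
    h,w=d.shape; u,v=np.meshgrid(np.arange(w),np.arange(h))
    n=cv2.undistortPoints(np.stack([u,v],-1).reshape(-1,1,2).astype(np.float64),K,D).reshape(h,w,2)
    P=np.concatenate([n,np.ones((h,w,1))],-1)*d[...,None]
    P=P@T[:3,:3].T+T[:3,3]; P[d<=0]=np.nan
    return P
def ray(px,z,K,D,T):
    n=cv2.undistortPoints(np.array(px,float).reshape(-1,1,2),K,D).reshape(-1,2)
    r=np.c_[n,np.ones(len(n))]@T[:3,:3].T; o=T[:3,3]
    return o+r*((z-o[2])/r[:,2])[:,None]
def proj(X,K,D,T):
    Ti=np.linalg.inv(T); return cv2.projectPoints(np.array(X,float).reshape(-1,1,3),cv2.Rodrigues(Ti[:3,:3])[0],Ti[:3,3],K,D)[0].reshape(-1,2)
def save(n,p): cv2.imwrite("pics/"+n+".png",p[...,::-1])
def pose():
    o=ctrl.get_obs(); return np.array(o["tool_pos"]),R.from_euler("xyz",o["orientation"],degrees=True)
def go(pos,rpy):
    "shift in tool axes (cm) and rotvec (rad) from current measured pose"
    p,r=pose(); t=R.from_euler("xyz",rpy,degrees=True)
    print("shift cm",np.round(r.inv().apply(np.array(pos)-p)*100,2),"rot",np.round((r.inv()*t).as_rotvec(),3))
E
python3 - <<'E'
from h import *
for n in("scene","top","wrist"):
    p,d,K,D,T=cam(n); save(n+"0",p); np.savez("/tmp/%s0.npz"%n,p=p,d=d,K=K,D=D,T=T); print(n,T[:3,3],T[:3,2],K[0,0],D)
o=ctrl.get_obs();print(o)
E
```

```text
scene [1.51223988 0.18617726 0.7203147 ] [-0.822901   -0.19527152 -0.53357565] 411.76727661963434 [-0.13678263  0.          0.          0.          0.        ]
top [ 0.46280541 -0.07935753  1.15386283] [ 0.08751816  0.02221014 -0.9959153 ] 375.55383862587087 [-0.0162  0.      0.      0.      0.    ]
wrist [ 0.16440717 -0.65885283  0.38422467] [ 0.23463733  0.08676077 -0.96820343] 284.3531963298255 [-0.06395632  0.          0.          0.          0.        ]
{'clock': 0.15, 'joint_pos': array([-5.36799522e+01,  2.05819279e+01,  6.45772757e-01, -1.27799711e-02,
       -7.01364230e+01, -1.65058639e+01]), 'qvel': array([ 0.02159535, -0.11079271,  0.18798503,  0.09503676, -0.01256704,
        0.06551996]), 'tau': array([-1.58736810e-03, -5.83276892e+01,  2.93287128e+01,  7.00125530e+00,
        8.76173348e-03, -1.01003059e-04]), 'tool_pos': array([ 0.22863648, -0.63471668,  0.23384424]), 'orientation': array([ 1.79926999e+02, -9.10152137e-03, -1.60190160e+02]), 'force': array([ 0.40057903, -0.47689837, -0.12042023]), 'moment': array([-0.02910453, -0.04925507, -0.01638166]), 'gripper_force': 0.0, 'opening': 0.08787973436081546}
```

View pics/scene0.png

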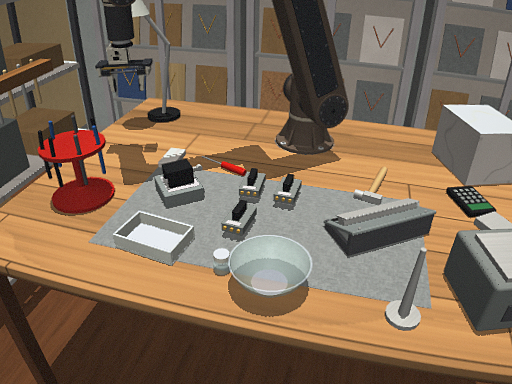

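View pics/top0.png

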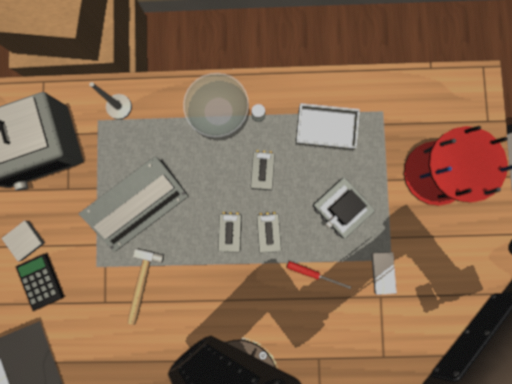

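The scene shows three modules near top pixels (262,170), (229,232) and (269,232). The rack is around (135,205) and the supply around (345,208). The slab is at (385,272), with the driver at (305,270) and the hammer at (145,270).

```bash
python3 - <<'E'
from h import *
z=np.load("/tmp/top0.npz"); p,d,K,D,T=[z[k] for k in "pdKDT"]; P=cloud(d,K,D,T)
def comp(lo,hi,box,name):
    m=np.zeros(d.shape,bool); x0,y0,x1,y1=box
    s=P[y0:y1,x0:x1,2]; m[y0:y1,x0:x1]=(s>lo)&(s<hi)
    q=P[m]; r=cv2.minAreaRect((q[:,:2]*1000).astype(np.float32)); print(name,m.sum(),"c",np.round(r[0],1),"size",np.round(r[1],1),"ang",round(r[2],1),"z",np.nanpercentile(q[:,2],[5,50,95]).round(3)); return q
for n,b in {"A":(245,145,282,197),"B":(212,205,245,258),"C":(253,205,288,258)}.items():
    comp(.033,.06,b,n+" housing"); comp(.062,.09,b,n+" ridge")
comp(.035,.055,(305,170,385,245),"box"); comp(.075,.12,(305,170,385,245),"cover")
q=comp(.012,.2,(70,145,195,260),"rack")
# plane bench
x0,y0,x1,y1=110,120,190,140; print("bench z",np.nanmedian(P[y0:y1,200:300,2]), np.nanmedian(P[235:250,300:330,2]))
# rack plane via RANSAC
rng=np.random.default_rng(0); q=q[~np.isnan(q[:,0])]; best=None
for i in range(400):
    a=q[rng.choice(len(q),3,False)]; n=np.cross(a[1]-a[0],a[2]-a[0]); n/=np.linalg.norm(n)+1e-12
    if n[2]<0:n=-n
    e=abs((q-a[0])@n)<.003
    if n[2]>.8 and(best is None or e.sum()>best.sum()): best=e
s=q[best]; c=s.mean(0); n=np.linalg.svd(s-c)[2][2]; n*=np.sign(n[2]); print("plane",n,best.sum(),len(q),"tilt",np.arccos(n[2]),"updir yaw",np.degrees(np.arctan2(-n[1],-n[0])))
off=(q-c)@n; print(np.histogram(off,bins=np.arange(-.03,.06,.004)))
big=cv2.resize(p[130:290,60:400],None,fx=2.35,fy=2.35,interpolation=cv2.INTER_CUBIC); save("topcrop",big)
z=np.load("/tmp/scene0.npz");save("scenecrop",cv2.resize(z["p"][140:260,140:440],None,fx=2.6,fy=2.6,interpolation=cv2.INTER_CUBIC))
E
```

```text
A housing 643 c [620.5 -88.3] size [ 63.9 116. ] ang 84.2 z [0.041 0.046 0.049]
A ridge 158 c [616.8 -88.1] size [20.8 62.6] ang 83.3 z [0.071 0.074 0.077]
B housing 668 c [437.7  14.1] size [ 64.7 114.7] ang 86.5 z [0.041 0.046 0.049]
B ridge 167 c [436.   13.9] size [20.5 62.9] ang 88.6 z [0.07  0.073 0.076]
C housing 682 c [ 434.6 -101.4] size [115.8  64. ] ang 2.6 z [0.041 0.046 0.049]
C ridge 156 c [ 431.9 -101.5] size [61.  20.3] ang 2.9 z [0.07  0.074 0.077]
box 1119 c [ 501.3 -325.3] size [133.8 125.7] ang 41.2 z [0.041 0.045 0.049]
cover 779 c [ 487.8 -310.8] size [ 64.  121.5] ang 40.6 z [0.083 0.1   0.104]
rack 5430 c [543. 344.] size [379.5 302.6] ang 72.1 z [0.023 0.066 0.081]
bench z 0.0024064720955104812 0.0006868576599137199
plane [-0.31260647 -0.22026002  0.92399281] 2654 5430 tilt 0.39240296081191517 updir yaw 35.168219037976556
(array([   3,    7,    1,    2,    2,   28,  812, 2022,  528,   18,    5,
        115,  901,  553,   66,   43,   25,   20,    1,    0,    0,    0]), array([-0.03 , -0.026, -0.022, -0.018, -0.014, -0.01 , -0.006, -0.002,
        0.002,  0.006,  0.01 ,  0.014,  0.018,  0.022,  0.026,  0.03 ,
        0.034,  0.038,  0.042,  0.046,  0.05 ,  0.054,  0.058]))
```

View pics/topcrop.png

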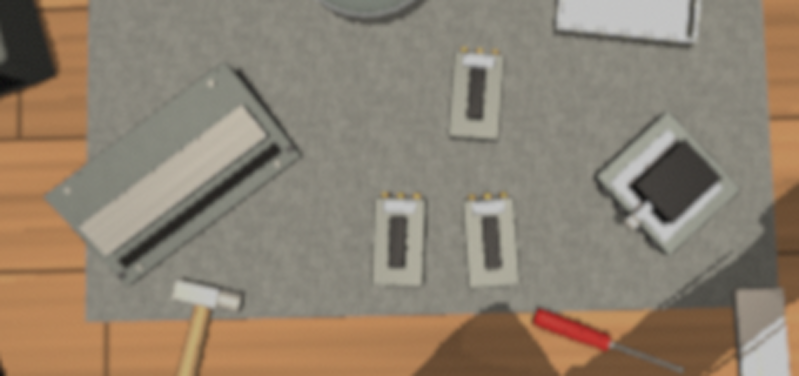

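View pics/scenecrop.png

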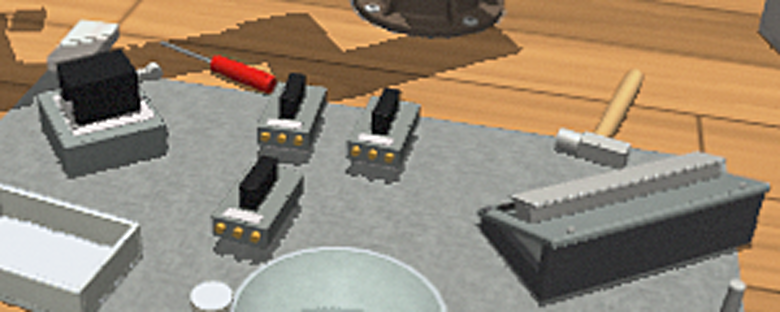

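The top crop shows the handle (630,218) pointing down-left, and the rail strip running from (105,250) to (255,115) with the black rubber strip below it. In the scene view, the terminal end of each module floats with no heel, so that is the lip end (+x).

```bash
python3 - <<'E'
from h import *
z=np.load("/tmp/top0.npz"); p,d,K,D,T=[z[k] for k in "pdKDT"]; P=cloud(d,K,D,T)
q=P[145:260,70:195].reshape(-1,3); q=q[(q[:,2]>.012)&(q[:,2]<.15)]
for it in range(3):
    yaw=np.radians(35.17) if it==0 else yaw+np.radians(dy)
    X=np.array([np.cos(yaw)*np.cos(.4),np.sin(yaw)*np.cos(.4),np.sin(.4)]);Y=np.array([-np.sin(yaw),np.cos(yaw),0]);N=np.cross(X,Y)
    h=q@N; hs=np.histogram(h,bins=np.arange(h.min(),h.max(),.001)); face=hs[1][hs[0].argmax()]+.0005
    if it==0: print("face h",face)
    rail=q[(h>face+.014)&(h<face+.030)]; hr=np.median(rail@N)
    r=cv2.minAreaRect((np.c_[rail@X,rail@Y]*1000).astype(np.float32)); a=r[2]; dy=(a+45)%90-45
    print(np.degrees(yaw),r,dy,hr-face)
c=X*r[0][0]/1000+Y*r[0][1]/1000+N*hr; print("rail origin (rail strip center)",c,len(rail))
f=q[abs(q@N-face)<.004]; r=cv2.minAreaRect((np.c_[f@X,f@Y]*1000).astype(np.float32)); print("face rect",r, "face center",X*r[0][0]/1000+Y*r[0][1]/1000+N*face)
go([.453,-.270,.17],[180,0,131])
E
```

```text
face h -0.18582456501789463
35.17 ((501.57672119140625, -61.05217742919922), (249.94369506835938, 194.72409057617188), 89.57718658447266) -0.42281341552734375 0.022033099293146063
34.74718658447266 ((501.9784851074219, -57.165008544921875), (249.949462890625, 194.7240753173828), 89.96661376953125) -0.03338623046875 0.021882647324270726
34.71380035400391 ((502.00909423828125, -56.857948303222656), (249.94979858398438, 194.72406005859375), 89.99738311767578) -0.00261688232421875 0.02186468480835796
rail origin (rail strip center) [0.46495926 0.2529491  0.04443059] 1611
face rect ((573.3031616210938, -57.55267333984375), (155.7218475341797, 279.837158203125), 0.23366206884384155) face center [0.52633193 0.29462227 0.0520551 ]
shift cm [-33.47  26.7    6.41] rot [ 1.000e-03 -1.000e-03  1.201e+00]
```

Emit:
move_arm(moves=[8.7, -3.7, 2.97, 0.5, 0, 0, 0, 8.7, -3.7, 2.97, 0.5, 0, 0, 0, 8.7, -3.7, 2.97, 0.5, 0, 0, 0, 8.7, -3.7, 2.97, 0.5, 0, 0, 0, 8.7, -3.7, 2.97, 0.5, 0, 0, 0, 8.7, -3.7, 2.97, 0.5, 0, 0, 0, 8.7, -3.7, 2.97, 0.5, 0, 0, 0, 8.7, -3.7, 2.97, 0.5, 0, 0, 0])

```text
clock: 0.95
tool_pos: [0.4273, -0.3094, 0.1945]
orientation: [-180.0, 0.0, -160.2]
force: [1.3, 0.2, -0.0]
opening: 0.0868
gripper_force: 0.0
```

Emit:
move_arm(moves=[5, -3.8, 2.9, 0.4, 0, 0, 0, 5, 0, 0, 0, 0, 0, 0.149, 5, 0, 0, 0, 0, 0, 0.149, 5, 0, 0, 0, 0, 0, 0.149, 5, 0, 0, 0, 0, 0, 0.149, 5, 0, 0, 0, 0, 0, 0.149, 5, 0, 0, 0, 0, 0, 0.149, 5, 0, 0, 0, 0, 0, 0.149])

```text
clock: 1.75
tool_pos: [0.4525, -0.2709, 0.1904]
orientation: [-180.0, -0.0, 139.7]
force: [-0.0, -0.3, 0.2]
opening: 0.0502
gripper_force: 0.0
```

Emit:
move_arm(moves=[5, 0, 0, 0, 0, 0, 0.149, 5, 0, 0, 0, 0, 0, 0, 5, 0, 0, 0, 0, 0, 0])

```text
clock: 2.05
tool_pos: [0.4525, -0.271, 0.1904]
orientation: [-180.0, -0.0, 131.8]
force: [0.1, -0.2, 0.5]
opening: 0.0504
gripper_force: 0.0
```

```bash
python3 - <<'E'
from h import *
print(pose()[0],pose()[1].as_euler("xyz",degrees=True),ctrl.get_obs()["joint_pos"].round(1),ctrl.get_obs()["clock"])
p,d,K,D,T=cam("wrist"); save("w1",p); np.savez("/tmp/w1.npz",p=p,d=d,K=K,D=D,T=T)
print("handle pred px",proj([.453,-.270,.082],K,D,T))
P=cloud(d,K,D,T)
yaw=np.radians(-49); x=np.array([np.cos(yaw),np.sin(yaw)]); y=np.array([-x[1],x[0]])
o=np.array([.4977,-.3212]); s=P[...,:2]-o; sx=s@x; sy=s@y
m=(sx<-50)&(sx>-.1)&(P[...,2]>.06)&(P[...,2]<.1)|((sx<-.052)&(sx>-.09)&(abs(sy)<.04)&(P[...,2]>.06)&(P[...,2]<.1))
print("handle sx sy z",m.sum(),np.percentile(sx[m],[5,50,95]),np.percentile(sy[m],[5,50,95]),np.percentile(P[...,2][m],[5,50,95]))
go([.453,-.270,.064],[180,0,131])
E
```

```text
[ 0.452522   -0.27095904  0.19044687] [-1.79994556e+02 -1.30009791e-02  1.31772502e+02] [  -9.6    8.7  -21.5   -0.   -59.8 -128.6] 2.05
handle pred px [[263.70613132 193.0536582 ]]
handle sx sy z 347 [-0.07473043 -0.06660216 -0.05391616] [-0.00909396 -0.00268569  0.00370651] [0.08123037 0.08535481 0.08805284]
shift cm [ 0.04  0.1  12.65] rot [-0.    -0.     0.013]
```

View pics/w1.png

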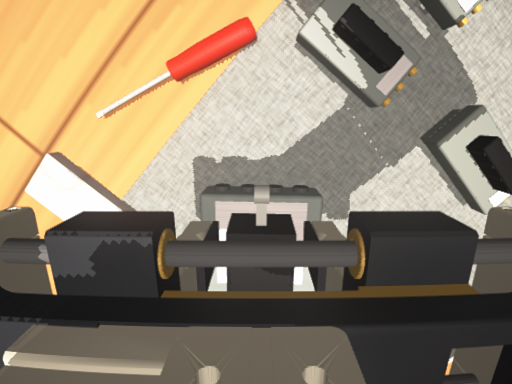

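The handle is centred between the fingers near (262,205), so I'll descend and grasp it.

Emit:
move_arm(moves=[5, 0, 0, 4, 0, 0, 0, 5, 0, 0, 4, 0, 0, 0, 5, 0, 0, 3, 0, 0, 0, 5, 0, 0, 1.6, 0, 0, 0, 0.5, 0, 0, 0, 0, 0, 0, 0.5, 0, 0, 0, 0, 0, 0, 0.5, 0, 0, 0, 0, 0, 0, 0.5, 0, 0, 0, 0, 0, 0])

```text
clock: 2.9
tool_pos: [0.4535, -0.2712, 0.0658]
orientation: [179.9, 0.1, 131.6]
force: [0.5, -0.1, 0.2]
opening: 0.0237
gripper_force: 0.0
```

Emit:
move_arm(moves=[0.5, -0.37, 0, -1.1, 0, 0, 0, 0.5, -0.45, 0, -1.08, 0, 0, 0, 0.5, -0.57, 0, -1.02, 0, 0, 0, 0.5, -0.66, 0, -0.93, 0, 0, 0, 0.5, -0.75, 0, -0.88, 0, 0, 0, 0.5, -0.85, 0, -0.8, 0, 0, 0, 0.5, -0.92, 0, -0.7, 0, 0, 0, 0.5, -0.97, 0, -0.62, 0, 0, 0])

```text
clock: 3.7
tool_pos: [0.4881, -0.3116, 0.1376]
orientation: [-180.0, -0.2, 131.5]
force: [-4.7, 7.2, 7.0]
opening: 0.0136
gripper_force: 30.0
```

Emit:
move_arm(moves=[0.5, -1.04, 0, -0.5, 0, 0, 0, 0.5, -1.09, 0, -0.42, 0, 0, 0, 0.5, -1.13, 0, -0.3, 0, 0, 0, 0.5, -1.15, 0, -0.18, 0, 0, 0, 0.5, -1.15, 0, -0.06, 0, 0, 0, 0.5, -1.15, 0, 0.04, 0, 0, 0, 0.5, -1.15, 0, 0.16, 0, 0, 0, 0.5, -1.13, 0, 0.28, 0, 0, 0])

```text
clock: 4.5
tool_pos: [0.5491, -0.3824, 0.1497]
orientation: [-179.9, 0.2, 131.6]
force: [-4.9, -5.4, 10.0]
opening: 0.0136
gripper_force: 30.0
```

Emit:
move_arm(moves=[0.5, -1.1, 0, 0.38, 0, 0, 0, 0.5, -1.05, 0, 0.5, 0, 0, 0, 0.5, 0, 0, 0, 0, 0, 0, 5, 0, 0, 0, 0, 0, 0, 5, 0, 0, 0, 0, 0, 0, 5, 0, 0, 0, 0, 0, 0, 5, 0, 0, -3, 0, 0, 0, 5, 3, 0, -3, 0, 0, 0])

```text
clock: 5.3
tool_pos: [0.5439, -0.3742, 0.1959]
orientation: [-179.9, -0.1, 131.5]
force: [-0.2, -0.4, 0.5]
opening: 0.0464
gripper_force: 0.0
```

```bash
python3 - <<'E'
from h import *
print(pose()[0],ctrl.get_obs()["opening"])
p,d,K,D,T=cam("top"); np.savez("/tmp/t1.npz",p=p,d=d,K=K,D=D,T=T)
yaw=-49;o=R.from_euler("z",yaw,degrees=True)
org=np.array([.4977,-.3212,0])
go(org+o.apply([-.002,.008,.15]),[180,0,131])
E
```

```text
[ 0.54390759 -0.37424146  0.19587275] 0.04637293016367977
shift cm [6.99 0.8  5.28] rot [0.002 0.004 0.009]
```

Emit:
move_arm(moves=[5, 3.5, 0.5, 0, 0, 0, 0, 5, 3.5, 0.5, 0, 0, 0, 0, 5, 0, 0, 0, 0, 0, 0])

```text
clock: 5.65
tool_pos: [0.5023, -0.3115, 0.1977]
orientation: [179.9, -0.0, 131.6]
force: [0.9, -0.0, 0.4]
opening: 0.0499
gripper_force: 0.0
```

```bash
python3 - <<'E'
from h import *
print(pose()[0])
p,d,K,D,T=cam("wrist"); save("w2",p); P=cloud(d,K,D,T)
o=R.from_euler("z",-49,degrees=True); org=np.array([.4977,-.3212,0])
S=(P-org)@o.as_matrix()
m=(abs(S[...,0])<.02)&(abs(S[...,1])<.045)&(S[...,2]>.065)&(S[...,2]<.1)
print(m.sum()); print(np.nanpercentile(S[m],[5,50,95],axis=0))
m=(S[...,0]>.03)&(abs(S[...,1])<.05)&(S[...,2]>.06)&(S[...,2]<.2)&(S[...,0]<.15); print(m.sum())
z=np.load("/tmp/t1.npz"); P=cloud(*[z[k] for k in "dKDT"]); S=(P-org)@o.as_matrix()
print("tcp in supply",(pose()[0]-org)@o.as_matrix())
E
```

```text
[ 0.50228998 -0.31152631  0.19772384]
191
[[-0.00442267  0.00038848  0.06815825]
 [-0.00075799  0.00843383  0.08629715]
 [ 0.00456081  0.01513491  0.08938773]]
1430
tcp in supply [-0.00241446  0.01003922  0.19792793]
```

View pics/w2.png

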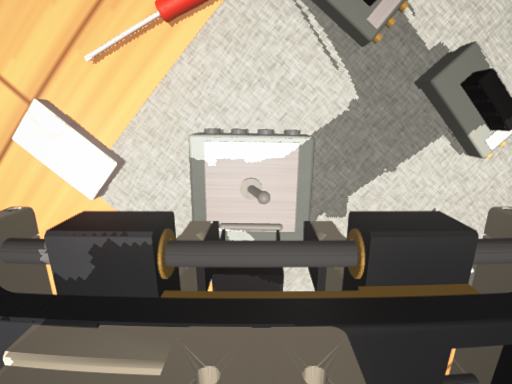

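Emit:
move_arm(moves=[5, 0, 0, 4.5, 0, 0, 0, 5, 0, 0, 4.5, 0, 0, 0, 5, 0, 0, 3, 0, 0, 0, 5, 0, 0, 0.6, 0, 0, 0, 5, 0, -1, 0, 0, 0, 0, 5, 0, -1, 0, 0, 0, 0, 5, 0, -0.8, 0, 0, 0, 0, 5, 0, -0.7, 0, 0, 0, 0])

```text
clock: 6.5
tool_pos: [0.479, -0.3387, 0.0729]
orientation: [179.9, 0.2, 131.5]
force: [3.5, 3.2, 4.1]
opening: 0.05
gripper_force: 2.7
```

Emit:
move_arm(moves=[5, 0, -0.5, 0, 0, 0, 0, 5, 0, -0.4, 0, 0, 0, 0, 5, 0, 0, 0, 0, 0, 0])

```text
clock: 6.8
tool_pos: [0.4746, -0.3429, 0.0722]
orientation: [179.7, 0.3, 131.5]
force: [9.7, 11.1, 4.1]
opening: 0.0498
gripper_force: 7.6
```

Emit:
move_arm(moves=[5, 0, -0.2, 0, 0, 0, 0, 5, 0, 0, 0, 0, 0, 0])

```text
clock: 7.0
tool_pos: [0.4744, -0.3433, 0.0722]
orientation: [179.6, 0.3, 131.6]
force: [12.9, 17.5, 4.2]
opening: 0.05
gripper_force: 10.5
```

Emit:
move_arm(moves=[5, 0, 1.5, 0, 0, 0, 0, 5, 0, 0, -4, 0, 0, 0, 5, 0, 0, -4, 0, 0, 0, 5, 0, 0, -4.5, 0, 0, 0, 5, 0, 0, 0, 0, 0, 0])

```text
clock: 7.5
tool_pos: [0.4834, -0.3366, 0.2024]
orientation: [179.9, 0.5, 131.6]
force: [0.6, 0.4, -0.0]
opening: 0.05
gripper_force: 0.0
```

```bash
python3 - <<'E'
from h import *
print(pose()[0])
p,d,K,D,T=cam("wrist"); P=cloud(d,K,D,T)
o=R.from_euler("z",-49,degrees=True); org=np.array([.4977,-.3212,0])
S=(P-org)@o.as_matrix()
m=(abs(S[...,0])<.02)&(abs(S[...,1])<.045)&(S[...,2]>.065)&(S[...,2]<.1)
print(m.sum()); print(np.nanpercentile(S[m],[5,50,95],axis=0))
print("tcp in supply",(pose()[0]-org)@o.as_matrix())
p,d,K,D,T=cam("top"); P=cloud(d,K,D,T);S=(P-org)@o.as_matrix()
m=(abs(S[...,1])<.012)&(S[...,0]>.06)&(S[...,0]<.16)&(S[...,2]>.05)
print("behind top pts", m.sum()); s=S[m]; i=np.argsort(-s[:,2])[:25]; print(np.median(s[i],0))
save("w3",cv2.resize(p[150:260,290:400],None,fx=4,fy=4))
E
```

```text
[ 0.48338948 -0.33661543  0.20244924]
190
[[-0.00468712 -0.02414789  0.06662586]
 [-0.00069889 -0.01739721  0.08506775]
 [ 0.0046381  -0.00879863  0.08809213]]
tcp in supply [ 0.00068178 -0.02132071  0.1991616 ]
behind top pts 0
[nan nan nan]
  return _methods._mean(a, axis=axis, dtype=dtype,
  ret = um.true_divide(
```

View pics/w3.png

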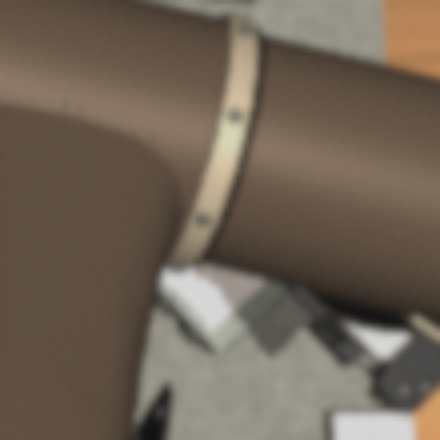

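The toggle ball moved from about +8 to −17 mm, hard against its stop, so it is off. Next I'll regrasp the handle and reverse the arc.

Emit:
move_arm(moves=[5, -4.5, 0.7, 0, 0, 0, 0, 5, -4.5, 0.7, 0, 0, 0, 0, 5, -1, 0.7, 0, 0, 0, 0, 5, 0, 0, 2.5, 0, 0, 0, 5, 0, 0, 2.4, 0, 0, 0, 5, 0, 0, 1, 0, 0, 0, 5, 0, 0, 0, 0, 0, 0, 0.5, 0, 0, 0, 0, 0, 0])

```text
clock: 8.4
tool_pos: [0.5632, -0.396, 0.1372]
orientation: [-180.0, -0.0, 131.5]
force: [-0.1, -0.4, 0.6]
opening: 0.0461
gripper_force: 0.0
```

Emit:
move_arm(moves=[0.5, 0, 0, 0, 0, 0, 0, 0.5, 0, 0, 0, 0, 0, 0, 0.5, 0, 0, 0, 0, 0, 0, 0.5, 0, 0, 0, 0, 0, 0, 0.5, 0, 0, 0, 0, 0, 0])

```text
clock: 8.9
tool_pos: [0.5618, -0.3972, 0.1376]
orientation: [-179.9, -0.0, 131.5]
force: [-6.5, -5.3, 2.1]
opening: 0.0135
gripper_force: 30.0
```

Emit:
move_arm(moves=[0.5, 1.05, -0.1, -0.5, 0, 0, 0, 0.5, 1.1, 0, -0.38, 0, 0, 0, 0.5, 1.13, 0, -0.28, 0, 0, 0, 0.5, 1.15, 0, -0.16, 0, 0, 0, 0.5, 1.15, 0, -0.04, 0, 0, 0, 0.5, 1.15, 0, 0.06, 0, 0, 0, 0.5, 1.15, 0, 0.18, 0, 0, 0, 0.5, 1.13, 0, 0.3, 0, 0, 0])

```text
clock: 9.7
tool_pos: [0.5026, -0.3284, 0.1444]
orientation: [180.0, 0.0, 131.5]
force: [4.8, -8.8, -14.8]
opening: 0.0136
gripper_force: 30.0
```

Emit:
move_arm(moves=[0.5, 1.09, 0, 0.42, 0, 0, 0, 0.5, 1.04, 0, 0.5, 0, 0, 0, 0.5, 0.97, 0, 0.62, 0, 0, 0, 0.5, 0.92, 0, 0.7, 0, 0, 0, 0.5, 0.85, 0, 0.8, 0, 0, 0, 0.5, 0.75, 0, 0.88, 0, 0, 0, 0.5, 0.66, 0, 0.93, 0, 0, 0, 0.5, 0.57, 0, 1.02, 0, 0, 0])

```text
clock: 10.5
tool_pos: [0.4584, -0.2772, 0.0869]
orientation: [179.9, 0.1, 131.6]
force: [3.7, -0.5, 1.8]
opening: 0.0137
gripper_force: 30.0
```

Emit:
move_arm(moves=[0.5, 0.45, 0, 1.08, 0, 0, 0, 0.5, 0.37, 0, 1.1, 0, 0, 0, 0.5, 0, 0, 0.2, 0, 0, 0, 0.5, 0, 0, 0, 0, 0, 0])

```text
clock: 10.9
tool_pos: [0.4534, -0.2714, 0.0643]
orientation: [179.9, 0.1, 131.6]
force: [-0.4, 6.1, 23.4]
opening: 0.0135
gripper_force: 30.0
```

Emit:
move_arm(moves=[5, 0, 0, -0.2, 0, 0, 0, 5, 0, 0, 0, 0, 0, 0, 5, 0, 0, 0, 0, 0, 0, 5, 0, 0, -4, 0, 0, 0, 5, 0, 0, -4.5, 0, 0, 0, 5, 0, 0, -4.5, 0, 0, 0, 5, 0, 0, 0, 0, 0, 0])

```text
clock: 11.6
tool_pos: [0.4545, -0.2728, 0.2002]
orientation: [179.8, 0.4, 131.6]
force: [-0.4, -0.3, -0.7]
opening: 0.0498
gripper_force: 0.0
```

```bash
python3 - <<'E'
from h import *
print(pose()[0])
p,d,K,D,T=cam("wrist"); P=cloud(d,K,D,T)
o=R.from_euler("z",-49,degrees=True); org=np.array([.4977,-.3212,0]); S=(P-org)@o.as_matrix()
m=(abs(S[...,1])<.02)&(S[...,0]<-.056)&(S[...,0]>-.085)&(S[...,2]>.05)
print("handle",m.sum(),np.percentile(S[m],[5,50,95],axis=0).round(4))
go([.432,-.1015,.19],[180,0,-177.2])
E
```

```text
[ 0.45445925 -0.27283541  0.20017758]
handle 494 [[-0.0846 -0.0087  0.0794]
 [-0.0738  0.0019  0.0844]
 [-0.0584  0.0196  0.3018]]
shift cm [14.17  9.73  0.68] rot [ 0.001  0.005 -0.895]
```

Emit:
move_arm(moves=[5, 3.55, 2.43, 0, 0, 0, 0, 5, 3.55, 2.43, 0, 0, 0, 0, 5, 3.55, 2.43, 0, 0, 0, 0, 5, 3.55, 2.43, 0, 0, 0, 0, 5, 0, 0, 0, 0, 0, -0.149, 5, 0, 0, 0, 0, 0, -0.149, 5, 0, 0, 0, 0, 0, -0.149, 5, 0, 0, 0, 0, 0, -0.149])

```text
clock: 12.45
tool_pos: [0.4293, -0.1007, 0.1929]
orientation: [-179.9, -0.2, 166.0]
force: [0.6, 0.4, -1.1]
opening: 0.05
gripper_force: 0.0
```

Emit:
move_arm(moves=[5, 0, 0, 0, 0, 0, -0.149, 5, 0, 0, 0, 0, 0, -0.149, 5, 0, 0, 0, 0, 0, 0, 5, 0, 0, 0, 0, 0, 0])

```text
clock: 12.85
tool_pos: [0.4298, -0.101, 0.1935]
orientation: [-180.0, -0.1, -177.5]
force: [0.1, 0.2, -0.2]
opening: 0.0497
gripper_force: 0.0
```

```bash
cat >> h.py <<'E'
def mod(P,c,lo=.062,hi=.085,rad=.05):
    "ridge rect near xy c: centre, yaw of long axis"
    m=(np.hypot(P[...,0]-c[0],P[...,1]-c[1])<rad)&(P[...,2]>lo)&(P[...,2]<hi)
    q=P[m]; r=cv2.minAreaRect((q[:,:2]*1000).astype(np.float32)); a=r[2] if r[1][0]>r[1][1] else r[2]+90
    return np.round(r[0],1),np.round(r[1],1),round((a+90)%180-90,1),np.median(q[:,2]).round(4),len(q)
E
python3 - <<'E'
from h import *
print(pose()[0],pose()[1].as_euler("xyz",degrees=True),ctrl.get_obs()["joint_pos"].round(1))
p,d,K,D,T=cam("wrist"); P=cloud(d,K,D,T); save("w4",p)
print("wrist C",mod(P,(.432,-.1015)))
p,d,K,D,T=cam("top"); P=cloud(d,K,D,T)
for c in((.432,-.1015),(.436,.014),(.617,-.088)): 
    try: print("top",mod(P,c))
    except Exception as e: print(c,"hidden")
# rack again without hammer
yaw=np.radians(34.71)
X=np.array([np.cos(yaw)*np.cos(.4),np.sin(yaw)*np.cos(.4),np.sin(.4)]);Y=np.array([-np.sin(yaw),np.cos(yaw),0]);N=np.cross(X,Y)
z=np.load("/tmp/top0.npz"); P=cloud(*[z[k] for k in "dKDT"])
q=P[145:260,70:195].reshape(-1,3); q=q[(q[:,2]>.012)&(q[:,2]<.15)]; h=q@N+.1858; x=q@X; y=q@Y
rail=(h>.014)&(h<.030)&(x>.54)&(abs(y+.057)<.13); print("rail x pct",np.percentile(x[rail],[1,3,50,97,99]),"y",np.percentile(y[rail],[.5,50,99.5]),"h",np.median(h[rail]),rail.sum())
f=(abs(h)<.003); print("face x",np.percentile(x[f],[.5,99.5]),"y",np.percentile(y[f],[.5,99.5]))
E
```

```text
[ 0.42979898 -0.10099363  0.19352189] [-1.79993413e+02 -1.26530011e-01 -1.77530584e+02] [  12.5   -0.   -30.7   -0.   -59.4 -100. ]
wrist C (array([ 430.4, -103.5]), array([64.1, 21.7]), 2.8, np.float64(0.0743), 1339)
top (array([0., 0.]), array([0., 0.]), -90.0, np.float64(nan), 0)
top (array([464.7,  18.8]), array([8.8, 5.7]), 88.6, np.float64(0.0715), 9)
top (array([617. , -87.9]), array([20.7, 62.5]), -6.4, np.float64(0.0733), 156)
rail x pct [0.5489016  0.54985433 0.57372878 0.59709264 0.59812164] y [-0.18093224 -0.0577543   0.06570116] h 0.02172003581978571 1480
face x [0.49699277 0.65010664] y [-0.19512344  0.08024788]
  return _methods._mean(a, axis=axis, dtype=dtype,
  ret = ret.dtype.type(ret / rcount)
```

View pics/w4.png

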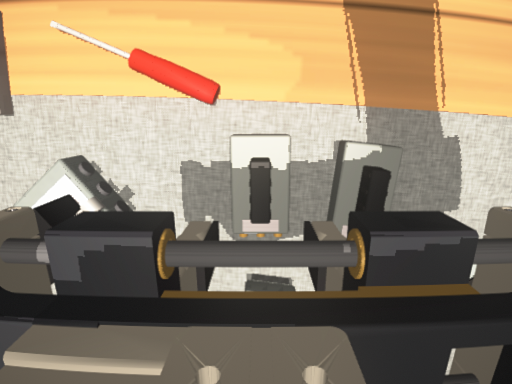

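Emit:
move_arm(moves=[5, -0.1, -0.15, 4, 0, 0, 0, 5, 0, 0, 4, 0, 0, 0, 5, 0, 0, 3.8, 0, 0, 0, 5, 0, 0, 1.8, 0, 0, 0, 5, 0, 0, 0, 0, 0, 0, 1, 0, 0, 0, 0, 0, 0, 1, 0, 0, 0, 0, 0, 0, 1, 0, 0, 0, 0, 0, 0])

```text
clock: 13.75
tool_pos: [0.4323, -0.1022, 0.0595]
orientation: [180.0, 0.1, -177.3]
force: [-0.3, 0.2, -0.7]
opening: 0.0315
gripper_force: 0.0
```

Emit:
move_arm(moves=[1, 0, 0, 0, 0, 0, 0, 1, 0, 0, 0, 0, 0, 0, 1, 0, 0, 0, 0, 0, 0, 1, 0, 0, -2, 0, 0, 0, 1, 0, 0, -4, 0, 0, 0, 1, 0, 0, -4, 0, 0, 0, 1, 0, 0, 0, 0, 0, 0])

```text
clock: 14.45
tool_pos: [0.4345, -0.1022, 0.1633]
orientation: [180.0, 0.5, -177.2]
force: [1.1, -0.5, -2.6]
opening: 0.0202
gripper_force: 3.0
```

```bash
cat >> h.py <<'E'
YW=34.71
XR=np.array([np.cos(np.radians(YW))*np.cos(.4),np.sin(np.radians(YW))*np.cos(.4),np.sin(.4)]);YR=np.array([-np.sin(np.radians(YW)),np.cos(np.radians(YW)),0]);NR=np.cross(XR,YR)
O=XR*.5735+YR*-.0576+NR*-.1638
RR=np.c_[XR,YR,NR]
# module grasp: tool x=-mod x, tool y=+mod y, tool z=-mod z, TCP at module (gx,0,gz)
def place(lx,ly,lz,tilt,gx,gz,gy=0):
    "TCP pose so that lip is at rail (lx,ly,lz) with foot raised by tilt deg"
    Rm=R.from_matrix(RR)*R.from_euler("y",tilt,degrees=True)
    lip=O+RR@np.array([lx,ly,lz])
    org=lip-Rm.apply([.025,0,.018])
    return org+Rm.apply([gx,gy,gz]),(Rm*R.from_euler("y",180,degrees=True))
def goP(a,ref=None):
    p,r=pose() if ref is None else ref; pos,t=a
    print("shift cm",np.round(r.inv().apply(pos-p)*100,2),"rot",np.round((r.inv()*t).as_rotvec(),3)," world",pos.round(4),t.as_euler("xyz",degrees=True).round(1))
E
python3 - <<'E'
from h import *
print(O,pose()[0],ctrl.get_obs()["joint_pos"].round(1))
a=place(.042,-.077,.001+.10,25,0,.056); goP(a)
b=place(.042,-.077,.0015,25,0,.056); goP(b,a)
c=place(.030,-.077,.0015,25,0,.056); goP(c,b)
e=place(.025,-.077,.0,0,0,.056); goP(e,c)
E
```

```text
[0.51946171 0.2897573  0.07246163] [ 0.43452316 -0.10219867  0.16326244] [ 12.3   2.  -33.2   0.1 -54.4 -99.5]
shift cm [-12.45  30.92  -5.64] rot [ 0.008  0.044 -0.557]  world [0.5434 0.2127 0.2207] [-180.    -2.1 -145.3]
shift cm [-4.21  0.    9.02] rot [0. 0. 0.]  world [0.5752 0.2347 0.1291] [-180.    -2.1 -145.3]
shift cm [1.09 0.   0.51] rot [0. 0. 0.]  world [0.5661 0.2284 0.1244] [-180.    -2.1 -145.3]
shift cm [ 1.76 -0.    1.76] rot [ 0.    -0.436 -0.   ]  world [0.5511 0.218  0.1075] [-180.    22.9 -145.3]
```

Emit:
move_arm(moves=[1, 0, 0, 0, 0, 0, 0, 1, 0, 0, 0, 0, 0, 0, 1, 0, 0, 0, 0, 0, 0])

```text
clock: 14.75
tool_pos: [0.4305, -0.1025, 0.1572]
orientation: [-180.0, -0.2, -177.3]
force: [0.2, 0.5, -2.3]
opening: 0.0202
gripper_force: 30.0
```

```bash
cat >> h.py <<'E'
def inhand(n):
    p0,r=pose(); p,d,K,D,T=cam("wrist"); save(n,p); P=cloud(d,K,D,T); return (P-p0)@r.as_matrix(),p
E
python3 - <<'E'
from h import *
print(pose()[0])
Q,p=inhand("w5")
# housing top points in tool frame
m=(abs(Q[...,1])<.03)&(Q[...,2]>-.005)&(Q[...,2]<.04)&(abs(Q[...,0])<.07)
q=Q[m]; print(m.sum(),np.percentile(q,[2,50,98],axis=0).round(4))
q=q[abs(q[:,1])>.013]; A=np.c_[q[:,:2],np.ones(len(q))]; c=np.linalg.lstsq(A,q[:,2],rcond=None)[0]; e=abs(A@c-q[:,2])<.003; c=np.linalg.lstsq(A[e],q[e,2],rcond=None)[0]; print("plane z=ax+by+c",c.round(4),e.mean())
E
```

```text
[ 0.43054776 -0.10248471  0.15717205]
7271 [[ 0.0106 -0.0288 -0.0021]
 [ 0.0387  0.0001  0.0119]
 [ 0.0573  0.0286  0.0231]]
plane z=ax+by+c [-0.0115  0.0015  0.0124] 0.9056170390478179
```

View pics/w5.png

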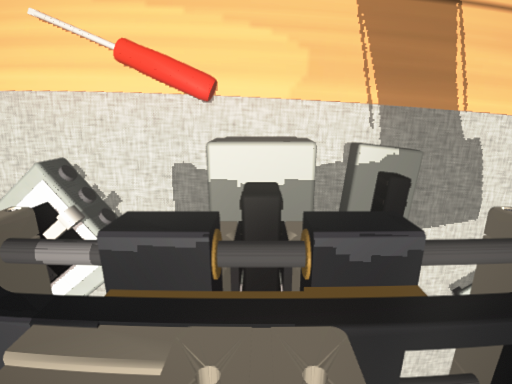

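```bash
python3 - <<'E'
from h import *
g=(.001,.058)
a=place(.042,-.077,.08,25,*g); goP(a)
b=place(.042,-.077,.0015,25,*g); goP(b,a)
c=place(.029,-.077,.0015,25,*g); goP(c,b)
e=place(.025,-.077,.0,0,*g); goP(e,c)
E
```

```text
shift cm [-13.52  31.43  -4.65] rot [ 0.011  0.033 -0.558]  world [0.551  0.2179 0.2033] [-180.    -2.1 -145.3]
shift cm [-3.32 -0.    7.11] rot [0. 0. 0.]  world [0.5761 0.2353 0.131 ] [-180.    -2.1 -145.3]
shift cm [ 1.18 -0.    0.55] rot [0. 0. 0.]  world [0.5663 0.2285 0.126 ] [-180.    -2.1 -145.3]
shift cm [1.76 0.   1.69] rot [ 0.    -0.436 -0.   ]  world [0.5513 0.2181 0.1097] [-180.    22.9 -145.3]
```

Emit:
move_arm(moves=[1, -1.69, 3.93, -0.58, 0, 0, 0, 1, -1.69, 3.93, -0.58, 0, 0, 0, 1, -1.69, 3.93, -0.58, 0, 0, 0, 1, -1.69, 3.93, -0.58, 0, 0, 0, 1, -1.69, 3.93, -0.58, 0, 0, 0, 1, -1.69, 3.93, -0.58, 0, 0, 0, 1, -1.69, 3.93, -0.58, 0, 0, 0, 1, -1.69, 3.93, -0.58, 0, 0, 0])

```text
clock: 15.6
tool_pos: [0.5516, 0.2197, 0.2038]
orientation: [-179.9, -0.1, -177.2]
force: [1.2, 0.5, -3.7]
opening: 0.0197
gripper_force: 30.0
```

Emit:
move_arm(moves=[1, 0, 0, 0, 0.003, 0.008, -0.14, 1, 0, 0, 0, 0.003, 0.008, -0.14, 1, 0, 0, 0, 0.003, 0.008, -0.14, 1, 0, 0, 0, 0.002, 0.008, -0.14, 1, 0, 0, 0, 0, 0, 0, 1, 0, 0, 0, 0, 0, 0])

```text
clock: 16.2
tool_pos: [0.5514, 0.218, 0.2039]
orientation: [-179.9, -2.0, -145.4]
force: [-0.7, 0.1, -3.3]
opening: 0.0195
gripper_force: 30.0
```

```bash
cat >> h.py <<'E'
def railchk(P,lab):
    q=(P-O)@RR; y=q[...,1]; 
    m=(abs(y)<.124)&(abs(q[...,2])<.006)&(abs(q[...,0])<.04); f=(abs(q[...,2]+.022)<.006)&(abs(q[...,0])<.085)&(abs(y)<.15)
    if m.sum()<50: print(lab,"rail pts",m.sum()); return
    s=q[m]; print(lab,"rail n",m.sum(),"x",np.percentile(s[:,0],[1,99]).round(4),"y",np.percentile(s[:,1],[.5,99.5]).round(4),"z med",np.median(s[:,2]).round(4), "xedges by y:",[(round(b,2),np.percentile(s[abs(s[:,1]-b)<.02,0],[2,98]).round(4).tolist()) for b in(-.1,-.05,0,.05,.1) if (abs(s[:,1]-b)<.02).sum()>20])
    if f.sum()>50: print("  face z",np.median(q[f][:,2]).round(4),f.sum())
E
python3 - <<'E'
from h import *
z=np.load("/tmp/top0.npz"); railchk(cloud(*[z[k] for k in "dKDT"]),"top0")
z=np.load("/tmp/scene0.npz"); railchk(cloud(*[z[k] for k in "dKDT"]),"scene0")
p,d,K,D,T=cam("wrist"); save("w6",p); railchk(cloud(d,K,D,T),"wrist")
Q=(cloud(d,K,D,T)-pose()[0])@pose()[1].as_matrix()
m=(abs(Q[...,1])<.03)&(Q[...,2]>.004)&(Q[...,2]<.03)&(abs(Q[...,0])<.07)&(abs(Q[...,1])>.013)
q=Q[m]; A=np.c_[q[:,:2],np.ones(len(q))]; c=np.linalg.lstsq(A,q[:,2],rcond=None)[0]; print(c,np.percentile(q[:,0],[98,99.5]))
print(ctrl.get_obs()["opening"],ctrl.get_obs()["gripper_force"],ctrl.get_obs()["joint_pos"].round(1))
goP(place(.042,-.077,.0015,25,.001,.058))
E
```

```text
top0 rail n 1467 x [-0.0246  0.0246] y [-0.1227  0.1228] z med -0.0003 xedges by y: [(-0.1, [-0.0243, 0.0248]), (-0.05, [-0.0245, 0.0241]), (0, [-0.0243, 0.0233]), (0.05, [-0.0236, 0.0245]), (0.1, [-0.0237, 0.0236])]
  face z -0.0219 3349
scene0 rail n 508 x [-0.0266  0.0267] y [-0.1232  0.122 ] z med -0.0001 xedges by y: [(-0.1, [-0.0221, 0.027]), (-0.05, [-0.0238, 0.0258]), (0, [-0.0239, 0.0252]), (0.05, [-0.0268, 0.0248]), (0.1, [-0.0258, 0.0234])]
  face z -0.0224 1164
wrist rail n 4859 x [-0.029   0.0189] y [-0.0221  0.1235] z med 0.0019 xedges by y: [(0, [-0.0271, 0.0027]), (0.05, [-0.028, 0.004]), (0.1, [-0.0289, 0.019])]
  face z -0.0196 5631
[0.01212639 0.00116622 0.01215311] [0.05764539 0.05787851]
0.019616339261973613 29.999379515647888 [ 40.4  15.3 -11.   -0.1 -65.8 -95.7]
shift cm [-3.26  0.04  7.21] rot [-0.002  0.002 -0.002]  world [0.5761 0.2353 0.131 ] [-180.    -2.1 -145.3]
```

View pics/w6.png

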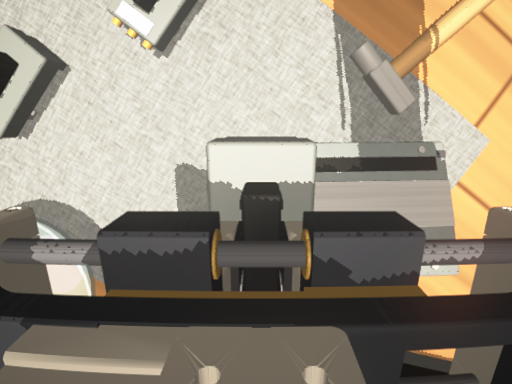

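Emit:
move_arm(moves=[1, -1.0, 0.01, 1.9, 0, 0, 0, 1, -1.0, 0.01, 1.9, 0, 0, 0, 1, -0.9, 0.01, 1.7, 0, 0, 0, 1, -0.7, 0.01, 1.3, 0, 0, 0, 1, 0, 0, 0.25, 0, 0, 0, 1, 0, 0, 0, 0, 0, 0])

```text
clock: 16.85
tool_pos: [0.5789, 0.2374, 0.1327]
orientation: [-179.9, -2.0, -145.2]
force: [0.7, -0.4, -2.8]
opening: 0.02
gripper_force: 30.0
```

```bash
cat >> h.py <<'E'
def lipnow(gx=.001,gz=.058):
    p,r=pose(); Rm=r*R.from_euler("y",180,degrees=True); org=p-Rm.apply([gx,0,gz])
    f=lambda v:((org+Rm.apply(v)-O)@RR*1000).round(1)
    o=ctrl.get_obs(); print("lip",f([.025,0,.018]),"foot",f([-.025,0,.018]),"F rail",(np.array(o["force"])@RR).round(1),"open",round(o["opening"],4),o["clock"])
E
python3 - <<'E'
from h import *
lipnow(); goP(place(.029,-.077,.0025,25,.001,.058))
p,d,K,D,T=cam("scene"); save("s1",cv2.resize(p[170:270,300:450],None,fx=5,fy=5,interpolation=cv2.INTER_CUBIC))
E
```

```text
lip [ 45.9 -76.9   1.7] foot [  0.5 -77.   22.8] F rail [-0.7 -0.7 -2.7] open 0.02 16.85
shift cm [ 1.56 -0.01  0.64] rot [-0.002  0.001  0.002]  world [0.5659 0.2283 0.1269] [-180.    -2.1 -145.3]
```

View pics/s1.png

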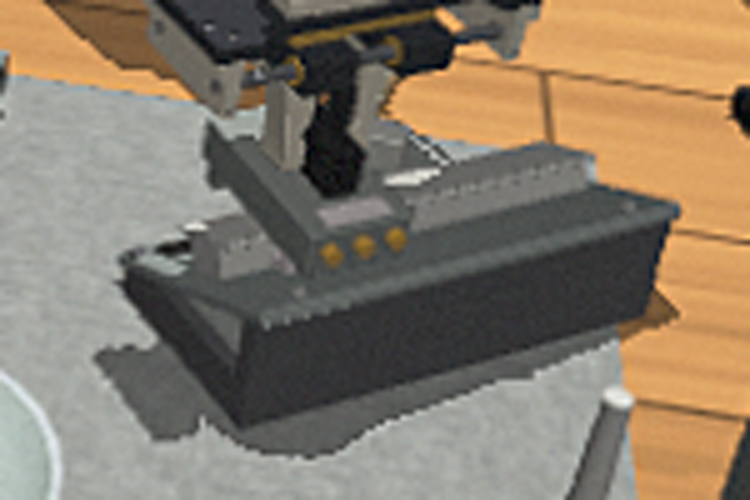

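Emit:
move_arm(moves=[1, 0.5, 0, 0.2, 0, 0, 0, 1, 0.5, 0, 0.2, 0, 0, 0, 1, 0.4, 0, 0.16, 0, 0, 0, 1, 0, 0, 0, 0, 0, 0])

```text
clock: 17.3
tool_pos: [0.5667, 0.2289, 0.1284]
orientation: [-179.9, -1.9, -145.2]
force: [-0.4, 0.3, -2.5]
opening: 0.0199
gripper_force: 30.0
```

```bash
python3 - <<'E'
from h import *
lipnow()
a=place(.029,-.077,.0025,25,.001,.058); goP(a)
s=[(.029,.002,20),(.028,.0015,15),(.027,.001,10),(.026,.0005,5),(.025,0,0),(.025,-.001,-2)]
for x,z,t in s:
    b=place(x,-.077,z,t,.001,.058); goP(b,a); a=b
E
```

```text
lip [ 30.7 -76.9   3.5] foot [-14.7 -77.   24.5] F rail [-1.1  0.4 -2.3] open 0.0199 17.3
shift cm [ 0.1  -0.01  0.16] rot [-0.002  0.003  0.002]  world [0.5659 0.2283 0.1269] [-180.    -2.1 -145.3]
shift cm [0.32 0.   0.27] rot [ 0.    -0.087  0.   ]  world [0.5632 0.2264 0.1243] [-180.     2.9 -145.3]
shift cm [0.42 0.   0.31] rot [ 0.    -0.087 -0.   ]  world [0.56   0.2241 0.1211] [-180.     7.9 -145.3]
shift cm [ 0.42 -0.    0.3 ] rot [-0.    -0.087 -0.   ]  world [0.5568 0.222  0.1175] [-180.    12.9 -145.3]
shift cm [0.43 0.   0.29] rot [ 0.    -0.087  0.   ]  world [0.5539 0.22   0.1137] [-180.    17.9 -145.3]
shift cm [0.43 0.   0.28] rot [ 0.    -0.087  0.   ]  world [0.5513 0.2181 0.1097] [-180.    22.9 -145.3]
shift cm [ 0.14 -0.    0.19] rot [ 0.    -0.035  0.   ]  world [0.5508 0.2178 0.1074] [-180.    24.9 -145.3]
```

Emit:
move_arm(moves=[1, 0.4, 0, 0.35, 0, -0.087, 0, 1, 0.42, 0, 0.35, 0, -0.087, 0, 1, 0.42, 0, 0.3, 0, -0.087, 0, 1, 0, 0, 0, 0, 0, 0])

```text
clock: 17.7
tool_pos: [0.5564, 0.2217, 0.1182]
orientation: [-179.9, 13.3, -145.1]
force: [0.3, 0.7, -2.0]
opening: 0.0198
gripper_force: 30.0
```

```bash
python3 - <<'E'
from h import *
lipnow()
goP(place(.026,-.077,.001,5,.001,.058))
E
```

```text
lip [ 27. -77.   2.] foot [-22.3 -77.1  10.3] F rail [-0.1  0.4 -2.1] open 0.0198 17.7
shift cm [0.4  0.   0.32] rot [-0.001 -0.081  0.003]  world [0.5538 0.2199 0.1142] [-180.    17.9 -145.3]
```

Emit:
move_arm(moves=[1, 0.4, 0, 0.32, 0, -0.081, 0, 1, 0.43, 0, 0.28, 0, -0.087, 0, 1, 0, 0, 0, 0, 0, 0])

```text
clock: 18.0
tool_pos: [0.5525, 0.2197, 0.1117]
orientation: [-179.9, 23.1, -145.0]
force: [-13.4, 5.0, 13.2]
opening: 0.0194
gripper_force: 30.0
```

```bash
python3 - <<'E'
from h import *
lipnow()
goP(place(.025,-.077,-.001,-3,.001,.058))
E
```

```text
lip [ 27.7 -76.3   1.2] foot [-22.3 -76.5   1. ] F rail [-2.4 11.7 15.3] open 0.0194 18.0
shift cm [ 0.47 -0.06  0.34] rot [ 0.001 -0.05   0.004]  world [0.5504 0.2175 0.1068] [-180.    25.9 -145.3]
```

Emit:
move_arm(moves=[1, 0.1, 0.06, 0.1, 0, 0, 0, 1, 0, 0, 0.15, 0, -0.02, 0, 1, 0, 0, 0, 0, 0, 0])

```text
clock: 18.3
tool_pos: [0.5518, 0.2193, 0.1086]
orientation: [-179.8, 23.8, -145.1]
force: [-22.6, -3.7, 23.5]
opening: 0.0197
gripper_force: 30.1
```

```bash
python3 - <<'E'
from h import *
lipnow(); o=ctrl.get_obs(); print(o["force"],o["moment"])
p0,r=pose(); p,d,K,D,T=cam("wrist"); P=cloud(d,K,D,T); q=(P-O)@RR
m=(abs(q[...,1]+.077)<.028)&(abs(q[...,1]+.077)>.015)&(q[...,2]>.015)&(q[...,2]<.05)&(q[...,0]<-.01)&(q[...,0]>-.065)
s=q[m]; A=np.c_[s[:,:2],np.ones(len(s))]; c=np.linalg.lstsq(A,s[:,2],rcond=None)[0]; print("housing top plane in rail",c.round(4),m.sum(),np.percentile(s[:,0],1).round(4),"z at x -50,-10:",(c@[-.05,-.077,1]).round(4),(c@[-.01,-.077,1]).round(4))
railchk(P,"w")
E
```

```text
lip [ 26.3 -76.4  -1.1] foot [-23.7 -76.5  -1.9] F rail [-9.9  9.8 29.7] open 0.0197 18.3
[-22.56997399  -3.71029671  23.49015675] [0.42946323 5.76519723 1.6804785 ]
housing top plane in rail [0.1151 0.0086 0.0349] 3815 -0.0563 z at x -50,-10: 0.0285 0.0331
w rail n 8814 x [-0.0291  0.015 ] y [-0.123   0.1026] z med 0.0018 xedges by y: [(-0.1, [-0.0262, -0.0054]), (-0.05, [-0.0275, -0.006]), (0, [-0.0282, -0.006]), (0.05, [-0.0288, 0.015]), (0.1, [-0.0294, 0.0143])]
  face z -0.0202 22026
```

```bash
cat >> h.py <<'E'
def top(P,y0,half=.028,inner=.012,xr=(-.055,.055)):
    "module housing top and rail planes in rail coords, robust; also rail reference"
    q=(P-O)@RR
    def fit(m):
        s=q[m]
        for k in range(4):
            A=np.c_[s[:,:2]-[0,y0],np.ones(len(s))]; c=np.linalg.lstsq(A,s[:,2],rcond=None)[0]; s=s[abs(A@c-s[:,2])<max(.0015,.006-.0015*k)]
        return c,len(s),np.percentile(s[:,0],[1,99]),np.percentile(s[:,1],[1,99])
    y=q[...,1]-y0
    c,n,xr_,yr=fit((abs(y)<half)&(abs(y)>inner)&(q[...,2]>.015)&(q[...,2]<.045)&(q[...,0]>xr[0])&(q[...,0]<xr[1]))
    c2,n2,_,_=fit((abs(q[...,2])<.006)&(abs(q[...,0])<.023)&(abs(q[...,1])<.12))
    print("house",c.round(4),n,"x",xr_.round(4),"y",yr.round(4),"| rail",c2.round(4),n2)
    d=c-c2; print("  foot z",round((d[2]-.028-.025*d[0])*1000,1),"lip z",round((d[2]-.028+.025*d[0])*1000,1),"mm (relative to rail)")
E
python3 - <<'E'
from h import *
p,d,K,D,T=cam("wrist"); P=cloud(d,K,D,T); top(P,-.0765); save("w7",p)
p,d,K,D,T=cam("scene"); P=cloud(d,K,D,T); top(P,-.0765)
E
```

```text
house [-0.0132  0.0067  0.0294] 4170 x [-0.0546 -0.0087] y [-0.1041 -0.0488] | rail [-0.0012  0.0073  0.001 ] 6729
  foot z 0.7 lip z 0.1 mm (relative to rail)
house [-0.0255  0.0017  0.0284] 68 x [-0.0358  0.0548] y [-0.1037 -0.0502] | rail [-0.0175  0.0016  0.0002] 216
  foot z 0.4 lip z 0.0 mm (relative to rail)
```

View pics/w7.png

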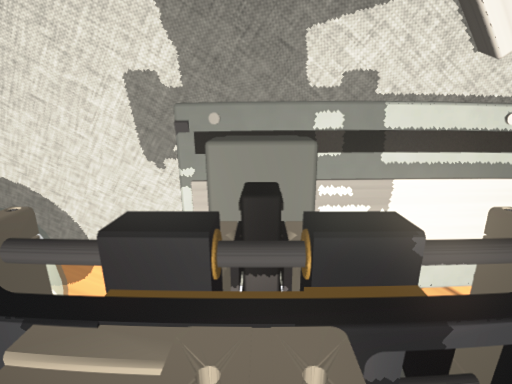

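Module C reads foot +0.7 mm and lip +0.1 mm, so it is home. Releasing it and retreating.

Emit:
move_arm(moves=[1, 0, 0, -0.2, 0, 0, 0, 4, 0, 0, 0, 0, 0, 0, 4, 0, 0, 0, 0, 0, 0, 4, 0, 0, 0, 0, 0, 0, 4, 0, 0, -2, 0, 0, 0, 4, 0, 0, -4, 0, 0, 0, 5, 0, 0, -4, 0, 0, 0, 5, 0, 0, 0, 0, 0, 0])

```text
clock: 19.25
tool_pos: [0.5195, 0.1971, 0.206]
orientation: [-179.9, 24.3, -145.1]
force: [-0.3, 0.7, -0.1]
opening: 0.0485
gripper_force: 0.0
```

```bash
python3 - <<'E'
from h import *
print(pose()[0])
p,d,K,D,T=cam("wrist"); P=cloud(d,K,D,T); top(P,-.0765)
p,d,K,D,T=cam("top"); P=cloud(d,K,D,T); np.savez("/tmp/t2.npz",p=p,d=d,K=K,D=D,T=T)
try: top(P,-.0765)
except Exception as e: print(e)
for c in((.436,.014),(.617,-.088)):
    try: m=mod(P,c,rad=.06); print("top",m)
    except Exception as e: print(c,"hidden")
p,d,K,D,T=cam("scene"); P=cloud(d,K,D,T)
for c in((.436,.014),(.617,-.088)): print("scene",mod(P,c))
go([.436,.014,.19],[180,0,-182])
E
```

```text
[0.51949422 0.19707687 0.20601235]
house [0.0025 0.0076 0.0291] 3512 x [-0.0538  0.0513] y [-0.1041 -0.0488] | rail [0.0016 0.0068 0.001 ] 6150
  foot z 0.0 lip z 0.1 mm (relative to rail)
house [-0.0171 -0.003   0.0286] 115 x [0.0032 0.0544] y [-0.1038 -0.0493] | rail [ 0.0142  0.0024 -0.0004] 260
  foot z 1.7 lip z 0.2 mm (relative to rail)
top (array([436.,  14.]), array([20.5, 62.9]), -2.2, np.float64(0.0731), 166)
top (array([616.8, -87.9]), array([20.7, 62.7]), -6.4, np.float64(0.074), 156)
scene (array([436. ,  15.8]), array([21. , 71.8]), -4.6, np.float64(0.073), 102)
scene (array([619.3, -86.2]), array([21.9, 66. ]), -4.9, np.float64(0.0728), 142)
shift cm [ 16.12 -10.25  -5.97] rot [0.132 0.402 0.633]
```

Emit:
move_arm(moves=[5, 3.22, -2.05, -1.2, 0, 0, 0, 5, 3.22, -2.05, -1.2, 0, 0, 0, 5, 3.22, -2.05, -1.2, 0, 0, 0, 5, 3.22, -2.05, -1.2, 0, 0, 0, 5, 3.22, -2.05, -1.2, 0, 0, 0, 5, 0, 0, 0, 0.022, 0.067, 0.1055, 5, 0, 0, 0, 0.022, 0.067, 0.1055, 5, 0, 0, 0, 0.022, 0.067, 0.1055])

```text
clock: 20.2
tool_pos: [0.4355, 0.0127, 0.1893]
orientation: [178.2, 11.6, -164.3]
force: [0.4, 1.1, 1.0]
opening: 0.05
gripper_force: 0.0
```

Emit:
move_arm(moves=[5, 0, 0, 0, 0.022, 0.067, 0.1055, 5, 0, 0, 0, 0.022, 0.067, 0.1055, 5, 0, 0, 0, 0.022, 0.067, 0.1055, 5, 0, 0, 0, 0, 0, 0, 5, 0, 0, 0, 0, 0, 0])

```text
clock: 20.7
tool_pos: [0.4358, 0.0138, 0.1887]
orientation: [-179.9, -0.1, 178.1]
force: [0.3, -0.1, -0.4]
opening: 0.0499
gripper_force: 0.0
```

```bash
python3 - <<'E'
from h import *
p,d,K,D,T=cam("wrist"); P=cloud(d,K,D,T); m=mod(P,(.436,.014)); print(pose()[0],m)
c=(m[0]+[436+1,14+2])/2/1000; go([c[0],c[1],.0575],[180,0,-180-2.5])
E
```

```text
[0.4354531  0.01365521 0.18905161] (array([433.8,  12.4]), array([21.9, 63.4]), -3.1, np.float64(0.0742), 1385)
shift cm [-1.000e-02  7.000e-02  1.316e+01] rot [-0.001 -0.002  0.011]
```

Emit:
move_arm(moves=[5, 0, 0.05, 4.5, 0, 0, 0.01, 5, 0, 0, 4.5, 0, 0, 0, 5, 0, 0, 2.5, 0, 0, 0, 5, 0, 0, 1.6, 0, 0, 0, 1, 0, 0, 0, 0, 0, 0, 1, 0, 0, 0, 0, 0, 0, 1, 0, 0, 0, 0, 0, 0, 1, 0, 0, 0, 0, 0, 0])

```text
clock: 21.55
tool_pos: [0.4366, 0.0148, 0.0604]
orientation: [180.0, 0.1, 177.5]
force: [0.3, 0.4, 0.2]
opening: 0.0235
gripper_force: 0.0
```

Emit:
move_arm(moves=[1, 0, 0, 0, 0, 0, 0, 1, 0, 0, 0, 0, 0, 0, 1, 0, 0, -2, 0, 0, 0, 1, 0, 0, -4, 0, 0, 0, 1, 0, 0, -4, 0, 0, 0, 1, 0, 0, 0, 0, 0, 0, 1, 0, 0, 0, 0, 0, 0])

```text
clock: 22.25
tool_pos: [0.436, 0.0148, 0.1598]
orientation: [179.9, 0.1, 177.4]
force: [-0.3, 0.1, -3.1]
opening: 0.0196
gripper_force: 29.9
```

```bash
cat >> h.py <<'E'
def hand():
    p0,r=pose(); p,d,K,D,T=cam("wrist"); Q=(cloud(d,K,D,T)-p0)@r.as_matrix()
    m=(abs(Q[...,1])<.03)&(Q[...,2]>.002)&(Q[...,2]<.03)&(abs(Q[...,0])<.07)&(abs(Q[...,1])>.013); q=Q[m]
    A=np.c_[q[:,:2],np.ones(len(q))]; c=np.linalg.lstsq(A,q[:,2],rcond=None)[0]; e=abs(A@c-q[:,2])<.003; c=np.linalg.lstsq(A[e],q[e,2],rcond=None)[0]
    print("hand plane",c.round(4),"foot end x",np.percentile(q[:,0],[98,99.5]).round(4),"n",m.sum(),ctrl.get_obs()["opening"],ctrl.get_obs()["gripper_force"])
E
python3 - <<'E'
from h import *
print(pose()[0]); hand()
g=(.001,.058); y=0.0
a=place(.047,y,.085,25,*g); goP(a)
E
```

```text
[0.43602489 0.01477783 0.15976049]
hand plane [0.0066 0.0094 0.0135] foot end x [0.057  0.0572] n 4539 0.019978564838181393 29.928499460220337
shift cm [-6.19 27.14 -5.12] rot [ 0.012  0.034 -0.65 ]  world [0.5093 0.2827 0.2099] [-180.    -2.1 -145.3]
```

Emit:
move_arm(moves=[1, -1.03, 4.52, -0.87, 0, 0, 0, 1, -1.03, 4.52, -0.87, 0, 0, 0, 1, -1.03, 4.52, -0.87, 0, 0, 0, 1, -1.03, 4.52, -0.87, 0, 0, 0, 1, -1.03, 4.52, -0.87, 0, 0, 0, 1, -1.03, 4.52, -0.87, 0, 0, 0, 1, 0, 0, 0, 0.002, 0.007, -0.13, 1, 0, 0, 0, 0.002, 0.007, -0.13])

```text
clock: 23.1
tool_pos: [0.5089, 0.2837, 0.2084]
orientation: [-179.7, -1.1, -167.3]
force: [-1.1, -1.2, -2.3]
opening: 0.0199
gripper_force: 30.0
```

Emit:
move_arm(moves=[1, 0, 0, 0, 0.002, 0.007, -0.13, 1, 0, 0, 0, 0.002, 0.007, -0.13, 1, 0, 0, 0, 0.002, 0.007, -0.13, 1, 0, 0, 0, 0, 0, 0, 1, 0, 0, 0, 0, 0, 0])

```text
clock: 23.6
tool_pos: [0.5093, 0.2824, 0.2096]
orientation: [179.9, -2.2, -145.5]
force: [-0.1, 0.2, -2.2]
opening: 0.0197
gripper_force: 30.0
```

```bash
python3 - <<'E'
from h import *
g=(.0005,.059); y=0.0; hand(); lipnow(*g)
a=place(.045,y,.0025,25,*g); goP(a)
b=place(.029,y,.0025,25,*g); goP(b,a)
E
```

```text
hand plane [0.0074 0.0038 0.0136] foot end x [0.0576 0.0577] n 4570 0.0197859724074291 29.97955709695816
lip [46.9 -0.3 84.1] foot [ 1.600e+00 -1.000e-01  1.053e+02] F rail [-1.8 -0.1 -1.3] open 0.0198 23.65
shift cm [-3.28  0.03  7.47] rot [ 0.001 -0.002 -0.004]  world [0.5338 0.2997 0.1342] [-180.    -2.1 -145.3]
shift cm [ 1.45 -0.    0.68] rot [0. 0. 0.]  world [0.5217 0.2913 0.1279] [-180.    -2.1 -145.3]
```

Emit:
move_arm(moves=[1, -0.9, 0.01, 2.0, 0, 0, 0, 1, -0.9, 0.01, 2.0, 0, 0, -0.004, 1, -0.8, 0.01, 1.8, 0, 0, 0, 1, -0.68, 0, 1.6, 0, 0, 0, 1, 0, 0, 0, 0, 0, 0, 1, 0.5, 0, 0.23, 0, 0, 0, 1, 0.5, 0, 0.23, 0, 0, 0, 1, 0.45, 0, 0.22, 0, 0, 0])

```text
clock: 24.45
tool_pos: [0.5218, 0.2916, 0.1308]
orientation: [179.9, -2.0, -145.1]
force: [-0.0, -0.3, -2.4]
opening: 0.0198
gripper_force: 30.0
```

```bash
python3 - <<'E'
from h import *
g=(.0005,.059); y=0.0; lipnow(*g)
goP(place(.026,y,.0015,10,*g))
E
```

```text
lip [30.4  0.4  5.1] foot [-14.9   0.2  26.1] F rail [-1.1 -0.3 -2.2] open 0.0198 24.45
shift cm [ 1.22 -0.02  1.28] rot [ 0.002 -0.26   0.004]  world [0.5115 0.2842 0.1185] [-180.    12.9 -145.3]
```

Emit:
move_arm(moves=[1, 0.4, 0, 0.38, 0, -0.087, 0, 1, 0.42, 0, 0.38, 0, -0.087, 0, 1, 0.42, 0, 0.32, 0, -0.087, 0, 1, 0, 0, 0, 0, 0, 0])

```text
clock: 24.85
tool_pos: [0.5103, 0.2834, 0.1191]
orientation: [179.8, 13.1, -145.1]
force: [-1.9, -0.5, -1.7]
opening: 0.0199
gripper_force: 30.0
```

```bash
python3 - <<'E'
from h import *
g=(.0005,.059); y=0.0; lipnow(*g)
goP(place(.0255,y,.0,-1,*g))
E
```

```text
lip [25.1  0.2  2.7] foot [-24.2   0.   11.3] F rail [-2.4  0.6 -0.8] open 0.0199 24.85
shift cm [0.64 0.   0.8 ] rot [ 0.004 -0.189  0.004]  world [0.5067 0.2809 0.1099] [-180.    23.9 -145.3]
```

Emit:
move_arm(moves=[1, 0.32, 0, 0.36, 0, -0.08, 0, 1, 0.35, 0, 0.36, 0, -0.085, 0, 1, 0, 0, 0.1, 0, -0.02, 0, 1, 0, 0, 0.15, 0, 0, 0, 1, 0, 0, 0, 0, 0, 0])

```text
clock: 25.35
tool_pos: [0.5128, 0.284, 0.1132]
orientation: [-179.8, 23.3, -144.9]
force: [-45.3, 0.5, 36.6]
opening: 0.0202
gripper_force: 30.2
```

```bash
python3 - <<'E'
from h import *
g=(.0005,.059); lipnow(*g)
p,d,K,D,T=cam("wrist"); P=cloud(d,K,D,T); top(P,0)
p,d,K,D,T=cam("scene"); P=cloud(d,K,D,T); top(P,0)
E
```

```text
lip [32.6 -0.8  0.1] foot [-17.4  -1.2  -0.2] F rail [-19.8  26.3  48.1] open 0.0202 25.35
house [-0.0965  0.0109  0.0318] 4572 x [-0.0525 -0.0026] y [-0.0276  0.0276] | rail [-0.0015  0.0072  0.0015] 4397
  foot z 4.7 lip z -0.1 mm (relative to rail)
house [-0.1054  0.0128  0.0307] 85 x [-0.0462  0.0547] y [-0.0278  0.0275] | rail [-0.021   0.0025  0.0003] 95
  foot z 4.5 lip z 0.3 mm (relative to rail)
```

Emit:
move_arm(moves=[1, 0, 0, -0.2, 0, 0.05, 0, 1, 0, 0, -0.2, 0, 0.05, 0, 1, 0, 0, 0, 0, 0, 0, 1, 0, 0, 0, 0, 0, 0])

```text
clock: 25.85
tool_pos: [0.5149, 0.2817, 0.1153]
orientation: [-179.6, 17.8, -145.2]
force: [-6.8, 4.5, 7.9]
opening: 0.0197
gripper_force: 30.0
```

```bash
cat >> h.py <<'E'
def edge(P,y0):
    "foot end x of module relative to rail lower edge in same view"
    q=(P-O)@RR; y=q[...,1]-y0
    m=(abs(y)<.028)&(q[...,2]>.02)&(q[...,2]<.045)&(q[...,0]<-.03)&(q[...,0]>-.075); 
    print("  foot end x",np.percentile(q[m][:,0],[.5,2]).round(4),m.sum())
E
python3 - <<'E'
from h import *
g=(.0005,.059); lipnow(*g); hand()
p,d,K,D,T=cam("wrist"); P=cloud(d,K,D,T); top(P,0); edge(P,0); railchk(P,"w")
E
```

```text
lip [29.8 -4.3 -0.3] foot [-20.   -4.3   4.1] F rail [0.2 7.5 8.5] open 0.0197 25.85
hand plane [-0.0625 -0.0056  0.01  ] foot end x [0.0616 0.0621] n 5183 0.019718944727048403 30.036376118659973
house [-0.1559 -0.0036  0.0338] 4054 x [-0.0511 -0.0026] y [-0.0277  0.0267] | rail [0.0001 0.0069 0.0015] 4105
  foot z 8.2 lip z 0.4 mm (relative to rail)
  foot end x [-0.0553 -0.0545] 4291
w rail n 5723 x [-0.0296  0.0154] y [-0.0443  0.1238] z med 0.0021 xedges by y: [(-0.05, [-0.0358, -0.0012]), (0.05, [-0.0286, -0.0016]), (0.1, [-0.0295, 0.0125])]
  face z -0.0201 15367
```

```bash
cat >> h.py <<'E'
def lip2(gx,gz,h):
    "h: module tilt minus tool tilt, deg"
    p,r=pose(); Rm=r*R.from_euler("y",180,degrees=True)*R.from_euler("y",h,degrees=True); org=p-Rm.apply([gx,0,gz])
    f=lambda v:((org+Rm.apply(v)-O)@RR*1000).round(1)
    o=ctrl.get_obs(); print("lip2",f([.025,0,.018]),"foot",f([-.025,0,.018]),"F rail",(np.array(o["force"])@RR).round(1),"open",round(o["opening"],4),o["clock"])
def place2(lx,ly,lz,tilt,gx,gz,h):
    Rm=R.from_matrix(RR)*R.from_euler("y",tilt,degrees=True)
    org=O+RR@np.array([lx,ly,lz])-Rm.apply([.025,0,.018])
    return org+Rm.apply([gx,0,gz]),Rm*R.from_euler("y",-h,degrees=True)*R.from_euler("y",180,degrees=True)
E
python3 - <<'E'
from h import *
G=(.0045,.057,4.)
lip2(*G)
a=place2(.0235,-.0035,.001,8,*G); goP(a)
for x,z,t in [(.0235,.0,4),(.0235,-.001,0),(.0235,-.002,-3)]:
    b=place2(x,-.0035,z,t,*G); goP(b,a); a=b
E
```

```text
lip2 [23.1 -4.3  1. ] foot [-26.3  -4.3   8.8] F rail [0.6 7.6 7.4] open 0.0195 25.95
shift cm [0.03 0.06 0.03] rot [-0.006 -0.019  0.001]  world [0.5144 0.282  0.1149] [-180.    18.9 -145.3]
shift cm [0.27 0.   0.23] rot [-0.   -0.07 -0.  ]  world [0.5129 0.281  0.1119] [-180.    22.9 -145.3]
shift cm [ 0.28 -0.    0.23] rot [ 0.   -0.07  0.  ]  world [0.5116 0.28   0.1086] [-180.    26.9 -145.3]
shift cm [0.22 0.   0.2 ] rot [-0.    -0.052 -0.   ]  world [0.5107 0.2794 0.1059] [-180.    29.9 -145.3]
```

Emit:
move_arm(moves=[1, 0.14, 0.05, 0.12, 0, -0.04, 0, 1, 0.14, 0, 0.12, 0, -0.035, 0, 1, 0.14, 0, 0.12, 0, -0.035, 0, 1, 0.14, 0, 0.12, 0, -0.035, 0, 1, 0, 0, 0, 0, 0, 0])

```text
clock: 26.45
tool_pos: [0.5289, 0.2707, 0.1191]
orientation: [-178.2, 24.5, -145.0]
force: [-7.4, 0.6, 0.1]
opening: 0.0204
gripper_force: 30.0
```

```bash
python3 - <<'E'
from h import *
G=(.0045,.057,4.)
lip2(*G)
p,d,K,D,T=cam("wrist"); P=cloud(d,K,D,T); top(P,-.004); edge(P,-.004);hand()
goP(place2(.0235,-.0035,-.002,-3,*G))
E
```

```text
lip2 [ 34.2 -22.2   4.4] foot [-15.8 -22.3   6.5] F rail [-5.2  4.7  2.3] open 0.0204 26.45
house [-0.1302 -0.0582  0.0367] 1467 x [-0.0467 -0.0074] y [-0.0318  0.0099] | rail [0.0006 0.007  0.0015] 7142
  foot z 10.4 lip z 3.9 mm (relative to rail)
  foot end x [-0.0511 -0.0509] 3227
hand plane [ 0.0276 -0.0011  0.0048] foot end x [0.0669 0.0674] n 3413 0.01945729474611117 30.01058131456375
shift cm [1.49 1.82 0.73] rot [-0.03  -0.094  0.002]  world [0.5107 0.2794 0.1059] [-180.    29.9 -145.3]
```

```bash
python3 - <<'E'
from h import *
o=ctrl.get_obs(); print(o["joint_pos"].round(2),o["qvel"].round(2),o["tau"].round(1),o["force"],o["moment"],o["tool_pos"])
p,d,K,D,T=cam("wrist"); save("w8",p)
E
```

```text
[  41.56    7.19  -54.98   51.5    -5.82 -147.55] [ 0.8   0.29  0.66 -1.82 -0.76  0.48] [ -2.5 -32.6  24.7   3.1   0.4  -0.1] [-6.57133298 -0.00770139 -1.18260952] [-0.58252032  4.12101743  0.59715536] [0.52942875 0.27056109 0.11927656]
```

View pics/w8.png

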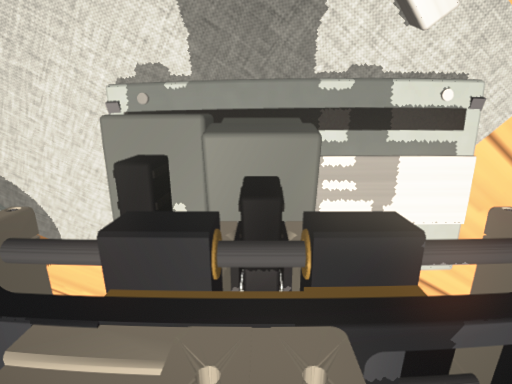

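J5 is at −5.8°, so tilting the tool outward has run into the wrist singularity. I'll back B out by reversing the tilt. I'll then use a grasp pitched relative to the module, so the tool ends near vertical.

Emit:
move_arm(moves=[1, -0.2, 0, -0.2, 0.01, 0.06, 0, 1, -0.3, 0, -0.25, 0.01, 0.08, 0, 1, -0.4, 0, -0.3, 0.01, 0.08, 0, 1, -0.4, 0, -0.3, 0, 0.08, 0, 1, 0, 0, 0, 0, 0, 0])

```text
clock: 27.1
tool_pos: [0.5565, 0.2704, 0.141]
orientation: [-175.7, 11.8, -146.4]
force: [0.3, 0.5, -2.8]
opening: 0.0198
gripper_force: 30.0
```

```bash
python3 - <<'E'
from h import *
o=ctrl.get_obs(); print(o["joint_pos"].round(2),o["tool_pos"],o["orientation"])
hand(); lip2(.010,.053,-1.2)
p,d,K,D,T=cam("wrist"); P=cloud(d,K,D,T); top(P,-.02,half=.02,inner=.012); edge(P,-.02); top(P,-.0765); save("w9",p)
E
```

```text
[  48.12   13.16  -29.02   11.66  -38.01 -113.55] [0.5565466  0.2703833  0.14095924] [-175.66162862   11.83921478 -146.38698477]
hand plane [ 0.053  -0.0017  0.0043] foot end x [0.0677 0.0687] n 3321 0.019721489097511428 29.95717853307724
lip2 [ 51.3 -40.8  18.2] foot [  2.1 -39.9  26.7] F rail [-2.2 -0.1 -2.9] open 0.0197 27.15
house [ 2.2995 -0.08    0.1081] 78 x [-0.0355 -0.0289] y [-0.0399 -0.0265] | rail [0.0004 0.0073 0.0013] 9396
  foot z 21.2 lip z 136.2 mm (relative to rail)
  foot end x [-0.0357 -0.0356] 266
house [-0.0004  0.0591  0.0299] 1902 x [-0.0542  0.0262] y [-0.1041 -0.06  ] | rail [0.0004 0.0073 0.0009] 9396
  foot z 1.0 lip z 1.0 mm (relative to rail)
```

```bash
python3 - <<'E'
from h import *
G=(.011,.0535,-2.7); lip2(*G)
a=place2(.050,.002,.035,25,*G); goP(a)
b=place2(.045,.002,.003,25,*G); goP(b,a)
c=place2(.029,.002,.003,25,*G); goP(c,b)
E
```

```text
lip2 [ 49.2 -41.3  17.8] foot [ -0.2 -40.5  25.2] F rail [-1.9  0.1 -2.5] open 0.02 27.2
shift cm [-0.72  3.86 -2.33] rot [-0.077  0.288 -0.031]  world [0.5345 0.3026 0.1602] [-180.    -4.8 -145.3]
shift cm [-1.04 -0.    3.07] rot [0. 0. 0.]  world [0.541  0.3071 0.1287] [-180.    -4.8 -145.3]
shift cm [1.42 0.   0.74] rot [0. 0. 0.]  world [0.5289 0.2987 0.1225] [-180.    -4.8 -145.3]
```

Lift first, then shift and turn, then verify the in-hand pose.

Emit:
move_arm(moves=[1, -0.72, 0, -2.33, 0, 0, 0, 1, 0, 1.93, 0, 0, 0, 0, 1, 0, 1.93, 0, 0, 0, 0, 1, 0, 0, 0, -0.026, 0.096, -0.01, 1, 0, 0, 0, -0.026, 0.096, -0.01, 1, 0, 0, 0, -0.025, 0.096, -0.01, 1, 0, 0, 0, 0, 0, 0, 1, 0, 0, 0, 0, 0, 0])

```text
clock: 28.0
tool_pos: [0.5342, 0.3012, 0.1591]
orientation: [-179.9, -4.9, -145.4]
force: [0.0, -0.5, -2.4]
opening: 0.0197
gripper_force: 30.0
```

```bash
python3 - <<'E'
from h import *
G=(.011,.0535,-2.7); lip2(*G); hand(); print(ctrl.get_obs()["joint_pos"].round(1))
p,d,K,D,T=cam("scene"); save("s2",cv2.resize(p[170:270,300:450],None,fx=5,fy=5,interpolation=cv2.INTER_CUBIC))
p,d,K,D,T=cam("top"); P=cloud(d,K,D,T); top(P,-.0765)
# foot end / top plane of held module in rail coordinates from wrist
p,d,K,D,T=cam("wrist"); P=cloud(d,K,D,T); Rm=R.from_matrix(RR)*R.from_euler("y",25,degrees=True)
q=(P-O)@RR; m=(abs(q[...,1]-.002)<.029)&(abs(q[...,1]-.002)>.013)&(q[...,2]>.045)&(q[...,2]<.12)&(abs(q[...,0])<.08); s=q[m]
A=np.c_[s[:,:2],np.ones(len(s))]
for k in range(4): c=np.linalg.lstsq(A,s[:,2],rcond=None)[0]; e=abs(A@c-s[:,2])<.004-.0007*k; A=A[e]; s=s[e]
print("top slope",np.degrees(np.arctan(c[:2])),"foot end top",s[s[:,0]<np.percentile(s[:,0],2)].mean(0),"n",len(s),"y",np.percentile(s[:,1],[1,99]))
ft=s[s[:,0]<np.percentile(s[:,0],2)].mean(0); t=-np.arctan(c[0]); rel=np.array([80*np.cos(t)+(-28)*np.sin(t),-80*np.sin(t)-28*np.cos(t)])/1000
print("lip by camera (bias x -3, z +2)",ft[0]+rel[0],ft[2]+rel[1])
E
```

```text
lip2 [48.6  0.9 34.5] foot [ 3.3  1.1 55.6] F rail [-1.2 -0.4 -2.1] open 0.0197 28.0
hand plane [0.021  0.0025 0.0053] foot end x [0.0678 0.0683] n 3601 0.019932734650111018 29.98120218515396
[  47.1   20.8   -8.9   -1.1  -65.  -101.9]
house [ 0.0064 -0.0583  0.0263] 70 x [-0.0524  0.0543] y [-0.1039 -0.0886] | rail [ 0.0037 -0.0001 -0.0002] 323
  foot z -1.5 lip z -1.4 mm (relative to rail)
top slope [-7.41486327  0.0833199 ] foot end top [-0.01387577 -0.00387858  0.09262893] n 927 y [-0.02666293  0.03061768]
lip by camera (bias x -3, z +2) 0.06184176930882935 0.054538843017836174
```

View pics/s2.png

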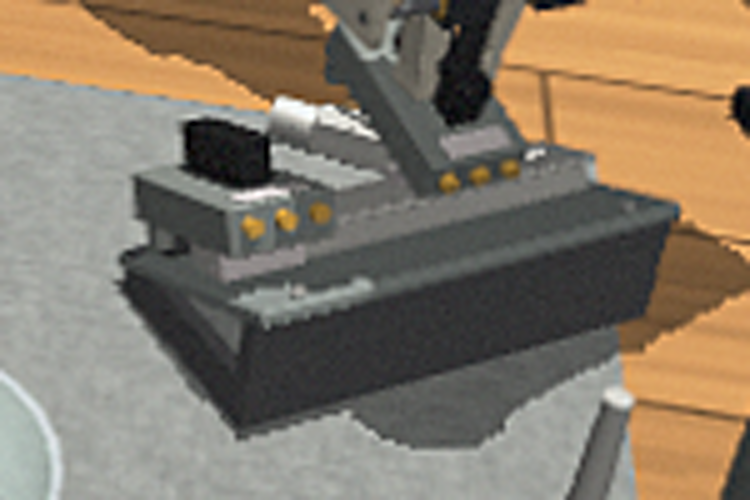

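```bash
python3 - <<'E'
from h import *
G=(.0105,.0535,-1.); lip2(*G)
a=place2(.046,.001,.003,25,*G); goP(a)
c=place2(.029,.001,.003,25,*G); goP(c,a)
d=place2(.026,.001,.0015,9,*G); goP(d,c)
E
```

```text
lip2 [48.3  2.1 35.8] foot [ 3.7  2.1 58.3] F rail [-1.  -0.4 -2.6] open 0.0197 28.2
shift cm [-1.22 -0.11  3.06] rot [-0.   -0.03 -0.  ]  world [0.5419 0.3065 0.1291] [-180.    -3.1 -145.3]
shift cm [1.53 0.   0.75] rot [0. 0. 0.]  world [0.529  0.2976 0.1225] [-180.    -3.1 -145.3]
shift cm [1.12 0.   0.82] rot [ 0.    -0.279  0.   ]  world [0.5195 0.291  0.1149] [-180.    12.9 -145.3]
```

Emit:
move_arm(moves=[1, -0.7, -0.1, 1.2, 0, -0.03, 0, 1, -0.4, 0, 1.2, 0, 0, 0, 1, -0.1, 0, 0.66, 0, 0, 0, 1, 0, 0, 0, 0, 0, 0, 1, 0.5, 0, 0.25, 0, 0, 0, 1, 0.5, 0, 0.25, 0, 0, 0, 1, 0.5, 0, 0.25, 0, 0, 0, 1, 0, 0, 0, 0, 0, 0])

```text
clock: 29.0
tool_pos: [0.5317, 0.3002, 0.124]
orientation: [179.9, -2.8, -145.2]
force: [4.3, 3.6, 0.6]
opening: 0.0196
gripper_force: 30.0
```

```bash
python3 - <<'E'
from h import *
G=(.0105,.0535,-1.); lip2(*G)
goP(place2(.0265,.001,.0015,9,*G)); hand()
E
```

```text
lip2 [33.1  1.7  2.9] foot [-12.3   1.6  23.8] F rail [ 5.4  0.5 -1.6] open 0.0196 29.0
shift cm [ 1.43 -0.06  0.96] rot [ 0.001 -0.274  0.001]  world [0.5199 0.2913 0.1151] [-180.    12.9 -145.3]
hand plane [-0.097   0.0012  0.0089] foot end x [0.066  0.0666] n 4468 0.01956721408611575 30.00107914209366
```

Emit:
move_arm(moves=[1, -0.5, 0, -0.22, 0, 0, 0, 1, -0.6, 0, -0.28, 0, 0, 0, 1, 0, 0, 0, 0, 0, 0, 1, 0, 0, 0, 0, 0, 0])

```text
clock: 29.45
tool_pos: [0.5393, 0.3051, 0.1264]
orientation: [180.0, -3.2, -145.3]
force: [-0.4, 0.0, -2.2]
opening: 0.0197
gripper_force: 30.0
```

```bash
cat >> h.py <<'E'
def held(y0):
    "module pose in rail coords from wrist view, referenced to the rail seen in the same view"
    p,d,K,D,T=cam("wrist"); P=cloud(d,K,D,T); q=(P-O)@RR; pt,r=pose()
    t=(P-pt)@r.as_matrix()
    m=(abs(t[...,1])<.029)&(abs(t[...,1])>.013)&(t[...,2]>-.004)&(t[...,2]<.035)&(t[...,0]>.025)&(t[...,0]<.075)
    s=q[m]
    for k in range(5):
        A=np.c_[s[:,:2]-[0,y0],np.ones(len(s))]; c=np.linalg.lstsq(A,s[:,2],rcond=None)[0]; s=s[abs(A@c-s[:,2])<.005-.0008*k]
    ft=s[s[:,0]<np.percentile(s[:,0],1.5)].mean(0); a=-np.arctan(c[0])
    rel=np.array([80*np.cos(a)-28*np.sin(a),-80*np.sin(a)-28*np.cos(a)])/1000
    # rail bias
    m2=(abs(q[...,2])<.006)&(abs(q[...,0])<.035)&(abs(q[...,1])<.12)&(abs(q[...,1]-y0)>.04)&(q[...,1]>-.03); b=q[m2]; bz=np.median(b[:,2]); bx=np.percentile(b[:,0],1.5)+.025
    print("held tilt",np.degrees(a).round(1),"lip x,z (mm)",((ft[0]+rel[0]-bx)*1000).round(1),((ft[2]+rel[1]-bz)*1000).round(1),"bias",(bx*1000).round(1),(bz*1000).round(1),"n",len(s))
E
python3 - <<'E'
from h import *
held(.001); hand(); lip2(.0105,.0535,-1)
E
```

```text
held tilt 34.8 lip x,z (mm) 43.6 -6.4 bias -3.4 2.0 n 2878
hand plane [-0.0861  0.0005  0.0085] foot end x [0.0661 0.0667] n 4329 0.020086417088853486 29.997880160808563
lip2 [41.9  1.3  1.7] foot [-3.3  1.4 22.9] F rail [-1.6  0.4 -1.7] open 0.0201 29.55
```

```bash
python3 - <<'E'
from h import *
G=(.009,.0545,5.3); lip2(*G)
a=place2(.040,.001,.004,22,*G); goP(a)
for x,z,t in[(.031,.003,20),(.027,.0015,9)]:
    c=place2(x,.001,z,t,*G); goP(c,a); a=c
E
```

```text
lip2 [38.5  1.3  0.5] foot [-4.2  1.4 26.5] F rail [-1.6  0.4 -1.7] open 0.0201 29.55
shift cm [ 0.62 -0.03 -0.12] rot [ 0.001 -0.164 -0.   ]  world [0.5343 0.3012 0.128 ] [-180.     6.2 -145.3]
shift cm [0.96 0.   0.4 ] rot [-0.    -0.035 -0.   ]  world [0.5267 0.296  0.1229] [-180.     8.2 -145.3]
shift cm [1.05 0.   0.56] rot [-0.    -0.192 -0.   ]  world [0.5189 0.2906 0.1159] [-180.    19.2 -145.3]
```

Emit:
move_arm(moves=[1, 0.31, 0, -0.06, 0, -0.082, 0, 1, 0.31, 0, -0.06, 0, -0.082, 0, 1, 0.5, 0, 0.2, 0, -0.02, 0, 1, 0.46, 0, 0.2, 0, -0.015, 0, 1, 0.35, 0, 0.18, 0, -0.06, 0, 1, 0.35, 0, 0.18, 0, -0.06, 0, 1, 0, 0, 0, 0, 0, 0])

```text
clock: 30.25
tool_pos: [0.5211, 0.2929, 0.1194]
orientation: [179.9, 15.4, -145.3]
force: [-1.5, 1.7, 2.4]
opening: 0.0197
gripper_force: 30.0
```

```bash
python3 - <<'E'
from h import *
G=(.009,.0545,5.3); lip2(*G); hand(); held(.001); print(ctrl.get_obs()["joint_pos"].round(1),pose()[1].as_euler("xyz",degrees=True))
E
```

```text
lip2 [28.7  1.7  2.9] foot [-20.1   1.7  13.9] F rail [0.7 2.3 2.3] open 0.0197 30.25
hand plane [-0.026  -0.0006  0.0063] foot end x [0.0665 0.067 ] n 3767 0.020125806124954793 29.999606609344482
held tilt 16.9 lip x,z (mm) 31.6 -2.6 bias -3.8 2.1 n 3367
[  50.5   11.5  -34.     8.1  -30.  -112.3] [ 179.95300608   15.24596558 -145.27305882]
```

Emit:
move_arm(moves=[1, 0.2, 0, 0.08, 0, -0.02, 0, 1, 0.2, 0, 0.08, 0, -0.02, 0, 1, 0, 0, 0, 0, 0, 0, 1, 0, 0, 0, 0, 0, 0])

```text
clock: 30.75
tool_pos: [0.5209, 0.293, 0.1187]
orientation: [179.9, 17.8, -145.2]
force: [-3.6, -2.3, 15.3]
opening: 0.0199
gripper_force: 30.0
```

```bash
python3 - <<'E'
from h import *
G=(.009,.0535,3); lip2(*G); hand(); held(.001); print(ctrl.get_obs()["joint_pos"].round(1),pose()[1].as_euler("xyz",degrees=True))
p,d,K,D,T=cam("scene"); P=cloud(d,K,D,T); top(P,.001)
q=(P-O)@RR; m=(abs(q[...,1])<.028)&(q[...,2]>.0)&(q[...,2]<.06)&(q[...,0]>.03)&(q[...,0]<.08); print("scene lip-end x max",np.percentile(q[m][:,0],[95,99]))
m=(abs(q[...,1]+.077)<.028)&(q[...,2]>.0)&(q[...,2]<.06)&(q[...,0]>.03)&(q[...,0]<.08); print("C lip-end x max",np.percentile(q[m][:,0],[95,99]))
E
```

```text
lip2 [31.6  1.9  4. ] foot [-17.9   1.9  11.1] F rail [ 2.   0.2 15.7] open 0.0199 30.75
hand plane [ 0.0312 -0.0006  0.0046] foot end x [0.0671 0.0676] n 3336 0.020006257766789312 30.002863705158234
held tilt 15.0 lip x,z (mm) 32.7 -2.8 bias -3.9 2.1 n 3201
[  50.9   10.5  -37.6   11.3  -25.3 -115.6] [ 179.93275097   17.79332455 -145.25985657]
house [-0.2985  0.012   0.0363] 89 x [-0.0279  0.0547] y [-0.0266  0.0288] | rail [-0.0227  0.0048 -0.    ] 100
  foot z 15.2 lip z 1.4 mm (relative to rail)
scene lip-end x max [0.06743988 0.06915424]
C lip-end x max [0.0621098 0.0638749]
```

Emit:
move_arm(moves=[1, 0, 0, -0.1, 0, 0, 0, 4, 0.1, 0, -0.1, 0, 0, 0, 4, 0, 0, 0, 0, 0, 0, 4, 0, 0, 0, 0, 0, 0, 4, 0, 0, -2, 0, 0, 0, 4, 0, 0, -4, 0, 0, 0, 0, 0, 0, -2, 0, 0.08, 0, 0, 0, 0, 0, 0, 0.09, 0])

```text
clock: 31.7
tool_pos: [0.4976, 0.2769, 0.1975]
orientation: [179.9, 7.9, -145.2]
force: [0.9, 1.1, 0.4]
opening: 0.0293
gripper_force: 0.0
```

```bash
cat >> h.py <<'E'
def seen(y0,name="wrist",inner=.013):
    "free module on the rail near y0: tilt, lip, foot relative to rail in same view"
    p,d,K,D,T=cam(name); P=cloud(d,K,D,T); q=(P-O)@RR; y=q[...,1]-y0
    m2=(abs(q[...,2])<.006)&(abs(q[...,0])<.035)&(abs(q[...,1])<.12)&(abs(y)>.04); b=q[m2]; bz=np.median(b[:,2]); bx=np.percentile(b[:,0],1.5)+.025
    m=(abs(y)<.029)&(abs(y)>inner)&(q[...,0]>-.075)&(q[...,0]<.07)&(q[...,2]>.014)&(q[...,2]<.075); s=q[m]
    rng=np.random.default_rng(1); best=None
    for i in range(200):
        a=s[rng.choice(len(s),3,False)]; n=np.cross(a[1]-a[0],a[2]-a[0]); l=np.linalg.norm(n)
        if l<1e-9: continue
        n/=l; e=abs((s-a[0])@n)<.002
        if abs(n[2])>.85 and(best is None or e.sum()>best.sum()): best=e
    s=s[best]; A=np.c_[s[:,:2]-[0,y0],np.ones(len(s))]; c=np.linalg.lstsq(A,s[:,2],rcond=None)[0]
    f=s[s[:,0]<np.percentile(s[:,0],1.5)].mean(0); t=-np.arctan(c[0]); X=np.array([np.cos(t),-np.sin(t)]); Z=np.array([np.sin(t),np.cos(t)])
    fe=np.array([f[0]-bx,f[2]-bz]); lip=fe+.080*X-.028*Z; foot=fe+.030*X-.028*Z
    print(name,"tilt",np.degrees(t).round(1),"lip",(lip*1000).round(1),"foot",(foot*1000).round(1),"foot-end",(fe*1000).round(1),"y",(np.percentile(s[:,1],[1,99])*1000).round(1),"n",len(s),"bias",(bx*1000).round(1),(bz*1000).round(1))
E
python3 - <<'E'
from h import *
print(pose()[0],pose()[1].as_euler("xyz",degrees=True),ctrl.get_obs()["opening"])
seen(.001); seen(-.077); 
p,d,K,D,T=cam("scene"); P=cloud(d,K,D,T); top(P,.001)
E
```

```text
[0.49758898 0.27689593 0.19750118] [ 179.86121445    7.8582897  -145.22630291] 0.02932169460917651
wrist tilt 15.5 lip [29.6 -2.8] foot [-18.6  10.5] foot-end [-40.   45.5] y [-27.7  29.6] n 3108 bias -3.5 1.8
wrist tilt -0.2 lip [29.6 -1.7] foot [-20.4  -1.9] foot-end [-50.5  26. ] y [-105.6  -90.1] n 809 bias -3.6 2.0
house [-0.2768  0.0038  0.0361] 102 x [-0.031   0.0548] y [-0.0268  0.0274] | rail [-0.0246  0.0055 -0.    ] 96
  foot z 14.4 lip z 1.8 mm (relative to rail)
```

```bash
cat >> h.py <<'E'
def tip(x,y,z,rpy):
    r=R.from_euler("xyz",rpy,degrees=True); return O+RR@np.array([x,y,z])-.008*r.as_matrix()[:,2],r
def tipnow():
    p,r=pose(); o=ctrl.get_obs(); print("tip rail",((p+.008*r.as_matrix()[:,2]-O)@RR*1000).round(1),"F rail",(np.array(o["force"])@RR).round(1),"open",round(o["opening"],4),"J",o["joint_pos"].round(0),o["clock"])
E
python3 - <<'E'
from h import *
tipnow()
e=[180,8,-145.3]
a=tip(-.036,.001,.052,e); goP(a)
for x,z in[(-.040,.040),(-.045,.030),(-.047,.026)]:
    b=tip(x,.001,z,e); goP(b,a); a=b
E
```

```text
tip rail [ 22.7   1.5 112.9] F rail [-0.5 -0.1 -0.4] open 0.0177 J [  50.    8.  -23.    3.  -51. -107.] 31.85
shift cm [ 4.07 -0.06  7.42] rot [ 0.001 -0.005 -0.001]  world [0.4741 0.2595 0.1143] [ 180.     8.  -145.3]
shift cm [0.08 0.   1.26] rot [0. 0. 0.]  world [0.4749 0.2601 0.1016] [ 180.     8.  -145.3]
shift cm [ 0.23 -0.    1.1 ] rot [0. 0. 0.]  world [0.4743 0.2597 0.0905] [ 180.     8.  -145.3]
shift cm [ 0.09 -0.    0.44] rot [0. 0. 0.]  world [0.4741 0.2595 0.086 ] [ 180.     8.  -145.3]
```

Emit:
move_arm(moves=[0, 2.04, -0.03, 0, 0, 0, 0, 0, 2.04, -0.03, 1.5, 0, 0, 0, 0, 0, 0, 3, 0, 0, 0, 0, 0, 0, 2.9, 0, 0, 0, 0, 0.04, 0, 0.6, 0, 0, 0, 0, 0.04, 0, 0.6, 0, 0, 0, 0, 0, 0, 0, 0, 0, 0])

```text
clock: 32.55
tool_pos: [0.471, 0.2557, 0.1023]
orientation: [-179.9, 7.3, -145.3]
force: [-15.1, -7.8, 20.9]
opening: 0.0005
gripper_force: 12.9
```

```bash
python3 - <<'E'
from h import *
tipnow(); seen(.001,inner=.022)
E
```

```text
tip rail [-45.1  -0.4  42.8] F rail [-7.4  2.2 25.9] open 0.0005 J [  51.   11.  -34.    3.  -38. -109.] 32.55Traceback (most recent call last):
  File "<stdin>", line 2, in <module>
  File "h.py", line 111, in seen
    a=s[rng.choice(len(s),3,False)]; n=np.cross(a[1]-a[0],a[2]-a[0]); l=np.linalg.norm(n)
        ~~~~~~~~~~^^^^^^^^^^^^^^^^
  File "numpy/random/_generator.pyx", line 864, in numpy.random._generator.Generator.choice
ValueError: a must be a positive integer unless no samples are taken
```

B's clip is resting on the flange because the module sits about 5 mm too far up-slope. I'll regrasp the ridge aligned with it and pull it down-slope.

Emit:
move_arm(moves=[0, 0, 0, -1, 0, 0, 0, 3, 0, 0, -4, 0, 0, 0, 5, 0, 0, -3, 0, 0, 0, 5, 0, 0, 0, 0, 0, 0, 5, 0, 0, 0, 0, 0, 0])

```text
clock: 33.1
tool_pos: [0.4651, 0.2531, 0.183]
orientation: [179.9, 7.9, -145.3]
force: [-0.1, 0.1, -0.6]
opening: 0.027
gripper_force: 0.0
```

```bash
python3 - <<'E'
from h import *
tipnow(); seen(.001); seen(-.077)
a=place2(.029,.001,.0,15,-.008,.058,0); goP(a)
E
```

```text
tip rail [-19.4   0.8 119.6] F rail [-0.2  0.1 -0.5] open 0.027 J [  51.    5.  -29.    3.  -49. -108.] 33.1
wrist tilt 12.5 lip [26.2 -1.8] foot [-22.6   9. ] foot-end [-45.8  42.9] y [-27.5  29.5] n 2018 bias -3.5 1.6
wrist tilt -1.8 lip [29.4 -0.6] foot [-20.5  -2.2] foot-end [-51.4  24.9] y [-105.9  -90.5] n 413 bias -3.7 1.8
shift cm [-4.6   0.04  6.93] rot [ 0.001 -0.004 -0.   ]  world [0.5095 0.284  0.1188] [-180.     7.9 -145.3]
```

```bash
python3 - <<'E'
from h import *
e=[180,8,-145.3]
a=tip(-.041,.001,.045,e); goP(a)
for x,z in[(-.045,.035),(-.048,.027)]:
    b=tip(x,.001,z,e); goP(b,a); a=b
E
```

```text
shift cm [0.03 0.03 7.61] rot [ 0.001 -0.006 -0.   ]  world [0.4725 0.2585 0.1059] [ 180.     8.  -145.3]
shift cm [0.13 0.   1.07] rot [0. 0. 0.]  world [0.4727 0.2586 0.0951] [ 180.     8.  -145.3]
shift cm [0.08 0.   0.85] rot [0. 0. 0.]  world [0.473  0.2588 0.0866] [ 180.     8.  -145.3]
```

Emit:
move_arm(moves=[0, 0, 0, 0, 0, 0, 0, 0, 0, 0, 0, 0, 0, 0, 0, 0, 0, 0, 0, 0, 0, 0, 0, 0, 0, 0, 0, 0])

```text
clock: 33.6
tool_pos: [0.465, 0.2529, 0.1816]
orientation: [180.0, 7.7, -145.3]
force: [0.6, 0.4, 0.8]
opening: 0.0137
gripper_force: 0.0
```

Emit:
move_arm(moves=[0, 0, 0, 3.8, 0, 0, 0, 0, 0, 0, 3, 0, 0, 0, 0, 0.05, 0, 0.6, 0, 0, 0, 0, 0.1, 0, 0.5, 0, 0, 0, 0, 0.05, 0, 0.4, 0, 0, 0, 0, 0.05, 0, 0.2, 0, 0, 0, 0, 0, 0, 0, 0, 0, 0])

```text
clock: 34.3
tool_pos: [0.4717, 0.2568, 0.1]
orientation: [-180.0, 7.7, -145.3]
force: [-14.0, -7.8, 24.6]
opening: 0.0004
gripper_force: 14.4
```

```bash
python3 - <<'E'
from h import *
tipnow()
E
```

```text
tip rail [-44.8   0.1  40.2] F rail [-5.1  1.6 28.9] open 0.0004 J [  51.   11.  -34.    4.  -37. -109.] 34.3
```

Emit:
move_arm(moves=[0, 0.3, 0, 0.05, 0, 0, 0, 0, 0.3, 0, 0.05, 0, 0, 0, 0, 0, 0, 0, 0, 0, 0])

```text
clock: 34.6
tool_pos: [0.4675, 0.2544, 0.0978]
orientation: [180.0, 7.8, -145.3]
force: [-5.2, -4.2, 9.0]
opening: 0.0006
gripper_force: 5.8
```

```bash
python3 - <<'E'
from h import *
tipnow()
E
```

```text
tip rail [-50.1   0.6  40. ] F rail [-2.6 -0.5 10.9] open 0.0006 J [  51.   11.  -35.    4.  -36. -109.] 34.6
```

Emit:
move_arm(moves=[0, 0, 0, -4, 0, 0, 0, 4, 0, 0, -4, 0, 0, 0, 5, 0, 0, 0, 0, 0, 0, 5, 0, 0, 0, 0, 0, 0])

```text
clock: 35.0
tool_pos: [0.4595, 0.2495, 0.1776]
orientation: [179.9, 8.0, -145.3]
force: [-0.5, -0.8, -0.8]
opening: 0.0192
gripper_force: 0.0
```

```bash
python3 - <<'E'
from h import *
tipnow(); seen(.001); seen(-.077)
for n in ("scene","top"):
  try: seen(.001,n); seen(-.077,n)
  except Exception as e: print(n,e)
E
```

```text
tip rail [-27.6   1.1 117.2] F rail [-1.1 -0.4 -0.4] open 0.0192 J [  52.    4.  -30.    3.  -48. -109.] 35.0
  return _methods._mean(a, axis=axis, dtype=dtype,
  ret = ret.dtype.type(ret / rcount)
Traceback (most recent call last):
  File "h.py", line 107, in seen
    m2=(abs(q[...,2])<.006)&(abs(q[...,0])<.035)&(abs(q[...,1])<.12)&(abs(y)>.04); b=q[m2]; bz=np.median(b[:,2]); bx=np.percentile(b[:,0],1.5)+.025
                                                                                                                     ~~~~~~~~~~~~~^^^^^^^^^^^^
IndexError: index -1 is out of bounds for axis 0 with size 0
```

```bash
python3 - <<'E' 2>&1 | grep -v Warn
from h import *
for n,y in (("wrist",.001),("wrist",.001),("wrist",-.077),("scene",.001),("scene",-.077)):
  try: seen(y,n)
  except Exception as e:
    p,d=vision.snapshot(n); print(n,"fail",(d>0).mean(),p.mean())
E
```

```text
return _methods._mean(a, axis=axis, dtype=dtype,
  ret = ret.dtype.type(ret / rcount)
wrist fail 0.9570973714192709 138.37479485405817
wrist tilt 2.1 lip [26.7  7.2] foot [-23.3   9. ] foot-end [-52.2  38. ] y [-27.7  29.3] n 2088 bias -3.7 1.1
wrist tilt -3.5 lip [30.6  2. ] foot [-19.3  -1. ] foot-end [-51.   25.1] y [-105.4  -90.2] n 238 bias -3.9 1.7
scene tilt 2.1 lip [26.8  7.6] foot [-23.2   9.5] foot-end [-52.1  38.6] y [-27.9  29.3] n 97 bias 2.1 0.4
scene tilt 25.3 lip [50.3 -3.5] foot [ 5.1 17.9] foot-end [-10.1  56. ] y [-105.6  -90.6] n 26 bias -2.6 -0.1
```

```bash
python3 - <<'E'
from h import *
e=[180,14,-145.3]
tipnow()
a=tip(-.020,.001,.075,e); goP(a)
for x,z in[(-.020,.065),(-.021,.059),(-.022,.055)]:
    b=tip(x,.001,z,e); goP(b,a); a=b
E
```

```text
tip rail [-30.3   0.7 114.6] F rail [-1.3  0.  -0.5] open 0.0461 J [  52.    4.  -31.    3.  -48. -109.] 35.35
shift cm [-1.94  0.03  3.55] rot [ 0.    -0.111 -0.   ]  world [0.4781 0.2624 0.1415] [ 180.    14.  -145.3]
shift cm [-0.16  0.    0.99] rot [0. 0. 0.]  world [0.4814 0.2646 0.1323] [ 180.    14.  -145.3]
shift cm [0.01 0.   0.61] rot [0. 0. 0.]  world [0.4825 0.2654 0.1264] [ 180.    14.  -145.3]
shift cm [0.04 0.   0.41] rot [0. 0. 0.]  world [0.483  0.2657 0.1223] [ 180.    14.  -145.3]
```

Emit:
move_arm(moves=[0, 0, 0, 0, 0, -0.105, 0, 0, 0, 0, 0, 0, 0, 0, 0, 0, 0, 0, 0, 0, 0, 0, 0, 0, 0, 0, 0, 0])

```text
clock: 35.75
tool_pos: [0.4593, 0.2493, 0.1753]
orientation: [180.0, 13.8, -145.3]
force: [0.2, 0.1, -0.1]
opening: 0.0237
gripper_force: 0.0
```

```bash
python3 - <<'E'
from h import *
tipnow(); goP(tip(-.020,.001,.070,[180,14,-145.3]))
E
```

```text
tip rail [-28.   1. 115.] F rail [ 0.2 -0.  -0.2] open 0.0237 J [  53.    1.  -37.    7.  -39. -113.] 35.75
shift cm [-1.51 -0.    4.32] rot [ 0.001 -0.004  0.   ]  world [0.4797 0.2635 0.1369] [ 180.    14.  -145.3]
```

Emit:
move_arm(moves=[0, -0.75, 0, 1, 0, 0, 0, 0, -0.76, 0, 1.5, 0, 0, 0, 0, 0, 0, 1.8, 0, 0, 0, 0, 0, 0, 0.6, 0, 0, 0, 0, 0, 0, 0.4, 0, 0, 0, 0, 0, 0, 0.3, 0, 0, 0, 0, 0.05, 0, 0.2, 0, 0, 0, 0, 0, 0, 0, 0, 0, 0])

```text
clock: 36.55
tool_pos: [0.4822, 0.2648, 0.1242]
orientation: [180.0, 13.9, -145.3]
force: [-12.6, -6.6, 23.6]
opening: 0.0003
gripper_force: 13.7
```

```bash
python3 - <<'E' 2>&1 | grep -v -i warn
from h import *
tipnow()
for i in range(2):
  try: seen(.001); break
  except Exception as e: print("x")
seen(.001,"scene")
E
```

```text
tip rail [-22.4   0.7  57.2] F rail [-3.8  1.8 27.2] open 0.0003 J [  52.    7.  -38.    8.  -32. -113.] 36.55
wrist tilt -1.4 lip [27.4 -0.1] foot [-22.6  -1.3] foot-end [-53.3  25.9] y [-27.8  29.7] n 1534 bias -4.6 2.3
scene tilt 0.1 lip [27.1 -0.4] foot [-22.9  -0.4] foot-end [-52.9  27.7] y [-27.5  29.3] n 86 bias 2.8 0.5
```

B is now flat and snapped home. Lifting off to check both modules.

Emit:
move_arm(moves=[0, 0, 0, -3, 0, 0, 0, 4, 0, 0, -4, 0, 0, 0, 5, 0, 0, -4, 0, 0, 0, 5, 0, 0, 0, 0, 0, 0])

```text
clock: 37.05
tool_pos: [0.462, 0.2515, 0.235]
orientation: [179.9, 14.3, -145.3]
force: [-0.0, -0.2, -0.7]
opening: 0.0189
gripper_force: 0.0
```

```bash
python3 - <<'E' 2>&1 | grep -v -i warn
from h import *
tipnow()
for n,y in (("wrist",.001),("wrist",.001),("wrist",-.077),("wrist",-.077),("top",.001),("top",-.077),("scene",.001),("scene",-.077)):
  try: seen(y,n)
  except Exception as e: print(n,"x")
for n in("scene","top"):
  p,d,K,D,T=cam(n); P=cloud(d,K,D,T)
  try: print(mod(P,(.617,-.088)))
  except Exception: print("x")
go([.617,-.088,.20],[180,0,180-6.2])
E
```

```text
tip rail [ -1.5   1.3 168.7] F rail [-0.4 -0.1 -0.7] open 0.0189 J [  53.   -2.  -31.    6.  -48. -112.] 37.05
wrist tilt -0.2 lip [26.5 -0.8] foot [-23.5  -1. ] foot-end [-53.6  26.9] y [-27.6  29.7] n 2142 bias -3.4 1.8
wrist tilt -0.1 lip [26.6 -1.1] foot [-23.4  -1.2] foot-end [-53.5  26.8] y [-27.5  29.7] n 2251 bias -3.6 1.8
wrist tilt -0.4 lip [28.5 -2.3] foot [-21.5  -2.7] foot-end [-51.7  25.1] y [-105.8  -90.1] n 519 bias -3.6 2.0
wrist tilt -0.5 lip [29.1 -1.6] foot [-20.9  -2.1] foot-end [-51.1  25.7] y [-105.7  -90.2] n 511 bias -3.9 2.0
top tilt 0.7 lip [90.6 -0.1] foot [40.6  0.5] foot-end [11.  28.9] y [-27.3  29.7] n 120 bias 0.8 -0.2
top tilt -1.4 lip [-2.8  0.8] foot [-52.8  -0.4] foot-end [-83.5  26.8] y [-105.7  -90. ] n 61 bias 30.0 -0.4
scene tilt 0.3 lip [24.  -1.3] foot [-26.   -1.1] foot-end [-55.9  27.1] y [-27.6  29.4] n 89 bias 2.5 0.5
scene tilt 26.1 lip [44.7 -4.3] foot [-0.2 17.7] foot-end [-14.8  56. ] y [-105.8  -90.3] n 30 bias 2.3 0.5
(array([618.6, -86.5]), array([22.2, 68.2]), -3.4, np.float64(0.0727), 142)
(array([617. , -87.9]), array([20.7, 62.7]), -6.4, np.float64(0.0734), 157)
shift cm [  6.81 -36.68   1.22] rot [0.085 0.228 0.71 ]
```

```bash
python3 - <<'E' 2>&1 | grep -v -i warn
from h import *
for n in("top","scene","wrist"):
  p,d,K,D,T=cam(n); P=cloud(d,K,D,T); q=(P-O)@RR
  m=(q[...,2]>.047)&(q[...,2]<.062)&(abs(q[...,0])<.05)&(q[...,1]<-.03)&(q[...,1]>-.16); s=q[m]
  if len(s)>20:
    r=cv2.minAreaRect((s[:,:2]*1000).astype(np.float32)); print(n,"C ridge",np.round(r[0],1),np.round(r[1],1),r[2],np.median(s[:,2]),len(s))
  m=(q[...,2]>.018)&(q[...,2]<.035)&(abs(q[...,0])<.07)&(q[...,1]<-.04)&(q[...,1]>-.16); s=q[m]
  if len(s)>20:
    r=cv2.minAreaRect((s[:,:2]*1000).astype(np.float32)); print(n,"C housing",np.round(r[0],1),np.round(r[1],1),r[2],np.percentile(s[:,2],[5,50,95]).round(4),len(s))
E
```

```text
top C ridge [   0.9 -106.9] [22.1 63.9] 89.1607666015625 0.055062522712326534 182
top C housing [   3.5 -106.6] [ 64.4 116. ] 88.8885726928711 [0.0228 0.0272 0.0307] 697
scene C ridge [   1.8 -108.2] [23.7 67.7] 88.31066131591797 0.054085020635369796 94
scene C housing [   4.4 -107.9] [ 66.6 117.1] 89.01504516601562 [0.0193 0.0272 0.0323] 326
wrist C ridge [ -19.4 -106.1] [22.  26.9] 87.30621337890625 0.05648089038308066 612
wrist C housing [ -14.6 -106.3] [64.5 82.9] 88.76348114013672 [0.0259 0.0286 0.03  ] 2618
```

C has been pushed along the rail to y ≈ −107 mm, too near the 110 limit. I'll grip its ridge and slide it back before fetching A.

```bash
python3 - <<'E'
from h import *
e=[180,14,-145.3]; tipnow()
a=tip(0,-.107,.095,e); goP(a)
b=tip(0,-.107,.036,e); goP(b,a); c=tip(0,-.082,.036,e); goP(c,b)
E
```

```text
tip rail [ -6.3   0.7 163.7] F rail [ 0.6 -0.6 -0.1] open 0.0501 J [  53.   -2.  -31.    6.  -48. -112.] 37.7
shift cm [ -1.72 -10.77   6.67] rot [ 0.    -0.005 -0.   ]  world [0.5484 0.1796 0.1677] [ 180.    14.  -145.3]
shift cm [-0.91  0.    5.83] rot [0. 0. 0.]  world [0.5673 0.1927 0.1134] [ 180.    14.  -145.3]
shift cm [ 0.   2.5 -0. ] rot [0. 0. 0.]  world [0.553  0.2133 0.1134] [ 180.    14.  -145.3]
```

Emit:
move_arm(moves=[5, -0.6, -3.6, 1, 0, 0, 0, 5, -0.6, -3.6, 2.7, 0, 0, 0, 5, -0.52, -3.57, 2.97, 0, 0, 0, 5, -0.5, 0, 3, 0, 0, 0, 5, -0.4, 0, 2.8, 0, 0, 0, 5, 0, 0, 0, 0, 0, 0, 1, 0, 0, 0, 0, 0, 0, 1, 0, 0, 0, 0, 0, 0])

```text
clock: 38.5
tool_pos: [0.5672, 0.193, 0.1152]
orientation: [180.0, 13.8, -145.3]
force: [0.3, -0.9, 0.1]
opening: 0.0392
gripper_force: 0.0
```

Emit:
move_arm(moves=[1, 0, 0, 0, 0, 0, 0, 1, 0, 0, 0, 0, 0, 0, 1, 0, 0, 0, 0, 0, 0, 1, 0, 0.5, 0, 0, 0, 0, 1, 0, 0.5, 0, 0, 0, 0, 1, 0, 0.5, 0, 0, 0, 0, 1, 0, 0.5, 0, 0, 0, 0, 1, 0, 0.5, 0, 0, 0, 0])

```text
clock: 39.3
tool_pos: [0.5533, 0.2124, 0.1152]
orientation: [-180.0, 13.8, -145.3]
force: [2.1, -8.3, 7.3]
opening: 0.0195
gripper_force: 29.9
```

```bash
python3 - <<'E'
from h import *
tipnow()
E
```

```text
tip rail [  0.4 -82.9  37.9] F rail [ 0.  -8.   7.9] open 0.0195 J [ 41.  12. -31.   3. -33. -98.] 39.3
```

Moved to −83. Releasing, then checking.

Emit:
move_arm(moves=[4, 0, 0, 0, 0, 0, 0, 4, 0, 0, 0, 0, 0, 0, 4, 0, 0, 0, 0, 0, 0, 4, 0, 0, -3, 0, 0, 0, 5, 0, 0, -4, 0, 0, 0, 5, 0, 0, -4, 0, 0, 0, 5, 0, 0, 0, 0, 0, 0])

```text
clock: 40.0
tool_pos: [0.5331, 0.1994, 0.2269]
orientation: [180.0, 14.3, -145.3]
force: [0.9, -0.5, 0.7]
opening: 0.0495
gripper_force: 0.0
```

```bash
python3 - <<'E' 2>&1 | grep -v -i warn
from h import *
for n,y in (("wrist",-.083),("wrist",-.083),("scene",-.083),("wrist",.001),("scene",.001)):
  try: seen(y,n)
  except Exception as e: print(n,"x")
p,d,K,D,T=cam("top"); P=cloud(d,K,D,T); print(mod(P,(.617,-.088)))
go([.617,-.088,.20],[180,0,180-6.2])
E
```

```text
wrist tilt -0.1 lip [28.6 -1.8] foot [-21.4  -2. ] foot-end [-51.4  26. ] y [-111.6  -54.4] n 3361 bias -3.7 2.0
wrist tilt -0.1 lip [28.7 -1.8] foot [-21.3  -1.9] foot-end [-51.4  26.1] y [-111.7  -54.4] n 3313 bias -3.8 2.0
scene tilt 0.6 lip [27.2 -1.6] foot [-22.8  -1.2] foot-end [-52.6  27.1] y [-111.9  -54.1] n 93 bias 1.4 0.5
wrist tilt -0.1 lip [26.5 -1.2] foot [-23.5  -1.3] foot-end [-53.6  26.6] y [-27.8  29.7] n 2166 bias -3.6 2.0
scene tilt 0.1 lip [28.8 -0.9] foot [-21.2  -0.8] foot-end [-51.1  27.3] y [-27.6  28.7] n 80 bias -1.6 0.4
(array([617., -88.]), array([20.7, 62.3]), -6.4, np.float64(0.0733), 157)
shift cm [  9.37 -28.42  -0.31] rot [0.085 0.227 0.71 ]
```

Emit:
move_arm(moves=[5, 1.34, -4.06, 0, 0, 0, 0, 5, 1.34, -4.06, 0, 0, 0, 0, 5, 1.34, -4.06, 0, 0, 0, 0, 5, 1.34, -4.06, 0, 0, 0, 0, 5, 1.34, -4.06, 0, 0, 0, 0, 5, 1.34, -4.06, 0, 0, 0, 0, 5, 1.34, -4.06, 0, 0, 0, 0, 5, 0, 0, 0, 0.014, 0.038, 0.118])

```text
clock: 41.1
tool_pos: [0.6181, -0.093, 0.1958]
orientation: [179.2, 11.3, -152.4]
force: [-1.2, 0.3, -0.4]
opening: 0.05
gripper_force: 0.0
```

Emit:
move_arm(moves=[5, 0, 0, 0, 0.014, 0.038, 0.118, 5, 0, 0, 0, 0.014, 0.038, 0.118, 5, 0, 0, 0, 0.014, 0.038, 0.118, 5, 0, 0, 0, 0.014, 0.038, 0.118, 5, 0, 0, 0, 0.014, 0.038, 0.118, 5, 0, 0, 0, 0, 0, 0, 5, 0, 0, 0, 0, 0, 0])

```text
clock: 41.8
tool_pos: [0.6179, -0.0872, 0.1968]
orientation: [179.9, -0.0, 174.1]
force: [-0.7, 0.2, 0.1]
opening: 0.05
gripper_force: 0.0
```

```bash
python3 - <<'E' 2>&1 | grep -v -i warn
from h import *
for i in range(2):
  p,d,K,D,T=cam("wrist"); P=cloud(d,K,D,T)
  try: m=mod(P,(.617,-.088)); print(pose()[0],m); c=(m[0]+[618,-87])/2/1000; go([c[0],c[1],.0575],[180,0,180-6.4]); break
  except Exception: print("x")
E
```

```text
[ 0.6177619  -0.08731734  0.19723568] (array([616.5, -90. ]), array([22. , 64.2]), -5.8, np.float64(0.0742), 1319)
shift cm [ 0.04 -0.16 13.97] rot [ 0.003 -0.     0.009]
```

Emit:
move_arm(moves=[5, 0.05, -0.1, 4.5, 0, 0, 0, 5, 0, 0, 4.5, 0, 0, 0, 5, 0, 0, 3, 0, 0, 0, 5, 0, 0, 1.9, 0, 0, 0, 1, 0, 0, 0, 0, 0, 0, 1, 0, 0, 0, 0, 0, 0, 1, 0, 0, 0, 0, 0, 0, 1, 0, 0, 0, 0, 0, 0])

```text
clock: 42.65
tool_pos: [0.6183, -0.0879, 0.0607]
orientation: [179.8, 0.2, 174.0]
force: [-0.2, -0.1, -0.7]
opening: 0.0233
gripper_force: 0.0
```

Emit:
move_arm(moves=[1, 0, 0, 0, 0, 0, 0, 1, 0, 0, 0, 0, 0, 0, 1, 0, 0, -2, 0, 0, 0, 1, 0, 0, -4, 0, 0, 0, 1, 0, 0, -4, 0, 0, 0, 1, 0, 0, 0, 0, 0, 0, 1, 0, 0, 0, 0, 0, 0])

```text
clock: 43.35
tool_pos: [0.6175, -0.0879, 0.1598]
orientation: [179.8, 0.1, 173.9]
force: [0.1, 0.5, -3.1]
opening: 0.02
gripper_force: 29.9
```

```bash
python3 - <<'E'
from h import *
print(pose()[0]); hand(); hand()
a=place(.048,.077,.085,25,.0005,.058); goP(a)
E
```

```text
[ 0.61752095 -0.08789356  0.15984705]
hand plane [0.0062 0.0091 0.0139] foot end x [0.0564 0.0566] n 4455 0.019824271395817758 29.94742065668106
hand plane [0.0054 0.0094 0.0139] foot end x [0.0564 0.0566] n 4460 0.01981397474994203 29.947446584701538
shift cm [19.57 41.61 -5.12] rot [ 0.016  0.034 -0.712]  world [0.4658 0.3463 0.2103] [-180.    -2.1 -145.3]
```

Emit:
move_arm(moves=[1, 0, 0, -3, 0, 0, 0, 1, 0, 0, -3, 0, 0, 0, 1, 1.96, 4.16, 0, 0, 0, 0, 1, 1.96, 4.16, 0, 0, 0, 0, 1, 1.96, 4.16, 0, 0, 0, 0, 1, 1.96, 4.16, 0, 0, 0, 0, 1, 1.96, 4.16, 0, 0, 0, 0, 1, 1.96, 4.16, 0, 0, 0, 0])

```text
clock: 44.25
tool_pos: [0.5252, 0.1735, 0.218]
orientation: [180.0, -0.1, 173.9]
force: [1.3, 1.7, -2.5]
opening: 0.0198
gripper_force: 29.9
```

Emit:
move_arm(moves=[1, 1.96, 4.16, 0, 0, 0, 0, 1, 1.96, 4.16, 0, 0, 0, 0, 1, 1.96, 4.16, 0, 0, 0, 0, 1, 1.96, 4.16, 0, 0, 0, 0, 1, 0, 0, 0, 0.004, 0.007, -0.142, 1, 0, 0, 0, 0.003, 0.007, -0.142, 1, 0, 0, 0, 0.003, 0.007, -0.142, 1, 0, 0, 0, 0.003, 0.007, -0.142])

```text
clock: 45.05
tool_pos: [0.4656, 0.3456, 0.2179]
orientation: [-179.8, -1.9, -153.2]
force: [0.1, -0.3, -2.9]
opening: 0.0196
gripper_force: 30.0
```

Emit:
move_arm(moves=[1, 0, 0, 0, 0.003, 0.007, -0.142, 1, 0, 0, 0, 0, 0, 0, 1, 0, 0, 0, 0, 0, 0])

```text
clock: 45.35
tool_pos: [0.466, 0.3457, 0.2187]
orientation: [-179.9, -2.2, -145.6]
force: [-0.1, -0.4, -2.3]
opening: 0.0196
gripper_force: 30.0
```

```bash
python3 - <<'E'
from h import *
G=(0,.0595); hand(); lipnow(*G); print(ctrl.get_obs()["joint_pos"].round(0))
a=place(.046,.077,.003,25,*G); goP(a)
b=place(.031,.077,.003,25,*G); goP(b,a)
E
```

```text
hand plane [0.0053 0.0055 0.014 ] foot end x [0.057  0.0572] n 4519 0.020022295290534717 29.972755014896393
lip [51.1 76.2 91.5] foot [  5.8  76.5 112.7] F rail [-1.2 -0.1 -2.1] open 0.02 45.4
[  55.   14.  -11.   -1.  -68. -111.]
shift cm [-3.28  0.09  8.24] rot [-0.002 -0.001 -0.005]  world [0.4902 0.3631 0.1355] [-180.    -2.1 -145.3]
shift cm [1.36 0.   0.63] rot [0. 0. 0.]  world [0.4788 0.3553 0.1297] [-180.    -2.1 -145.3]
```

Emit:
move_arm(moves=[1, -0.9, 0.09, 2.2, 0, 0, -0.005, 1, -0.9, 0, 2.2, 0, 0, 0, 1, -0.8, 0, 2.0, 0, 0, 0, 1, -0.68, 0, 1.8, 0, 0, 0, 1, 0, 0, 0, 0, 0, 0, 1, 0.5, 0, 0.22, 0, 0, 0, 1, 0.5, 0, 0.22, 0, 0, 0, 1, 0, 0, 0, 0, 0, 0])

```text
clock: 46.2
tool_pos: [0.4815, 0.3575, 0.1339]
orientation: [-180.0, -2.0, -145.1]
force: [0.6, -0.9, -2.8]
opening: 0.02
gripper_force: 30.0
```

```bash
python3 - <<'E'
from h import *
G=(0,.0595); lipnow(*G)
a=place(.0305,.077,.003,20,*G); goP(a)
for x,z,t in[(.028,.002,14),(.026,.001,9)]:
    b=place(x,.077,z,t,*G); goP(b,a); a=b
E
```

```text
lip [35.9 77.4  5.5] foot [-9.5 77.2 26.6] F rail [-1.1 -1.1 -2.6] open 0.02 46.2
shift cm [ 0.73 -0.03  0.68] rot [-0.001 -0.086  0.003]  world [0.4755 0.353  0.1273] [-180.     2.9 -145.3]
shift cm [ 0.62 -0.    0.46] rot [ 0.    -0.105 -0.   ]  world [0.4706 0.3496 0.1223] [-180.     8.9 -145.3]
shift cm [0.52 0.   0.38] rot [-0.    -0.087  0.   ]  world [0.4668 0.347  0.1178] [-180.    13.9 -145.3]
```

Emit:
move_arm(moves=[1, -0.13, 0, 0.27, 0, 0, 0, 1, 0, 0, 0, 0, 0, 0, 1, 0, 0, 0, 0, 0, 0])

```text
clock: 46.5
tool_pos: [0.4832, 0.3587, 0.1304]
orientation: [-179.9, -2.0, -145.1]
force: [-0.1, -0.8, -2.5]
opening: 0.0199
gripper_force: 30.0
```

```bash
python3 - <<'E' 2>&1 | grep -v -i warn
from h import *
G=(0,.0595); lipnow(*G); held(.077)
goP(place(.0305,.077,.0025,20,*G))
E
```

```text
lip [36.5 77.4  1.5] foot [-8.9 77.2 22.6] F rail [-1.5 -0.6 -2.1] open 0.0199 46.5
held tilt 24.2 lip x,z (mm) 39.5 -0.6 bias -4.5 2.0 n 2894
shift cm [ 0.93 -0.03  0.39] rot [-0.001 -0.086  0.004]  world [0.4756 0.3531 0.1268] [-180.     2.9 -145.3]
```

Emit:
move_arm(moves=[1, 0.46, 0, 0.2, 0, -0.043, 0, 1, 0.46, 0, 0.2, 0, -0.043, 0, 1, 0.31, 0, 0.23, 0, -0.052, 0, 1, 0.31, 0, 0.23, 0, -0.052, 0, 1, 0.26, 0, 0.19, 0, -0.043, 0, 1, 0.26, 0, 0.19, 0, -0.043, 0, 1, 0, 0, 0, 0, 0, 0, 1, 0, 0, 0, 0, 0, 0])

```text
clock: 47.35
tool_pos: [0.4674, 0.348, 0.119]
orientation: [-180.0, 13.9, -145.0]
force: [-10.1, -4.5, 15.4]
opening: 0.0198
gripper_force: 30.0
```

```bash
python3 - <<'E' 2>&1 | grep -v -i warn
from h import *
G=(0,.0595); lipnow(*G); held(.077); hand(); print(ctrl.get_obs()["joint_pos"].round(0))
goP(place(.0245,.077,.0,9,*G))
E
```

```text
lip [27.5 77.6  1.7] foot [-21.9  77.4   9.5] F rail [-4.   2.  18.4] open 0.0198 47.35
held tilt 11.3 lip x,z (mm) 27.2 -0.9 bias -3.9 2.0 n 3086
hand plane [-0.0489 -0.0009  0.0131] foot end x [0.0588 0.0592] n 4785 0.019623227466391092 30.014978349208832
[  59.   11.  -36.   11.  -31. -123.]
shift cm [ 0.27 -0.05  0.21] rot [0.    0.    0.004]  world [0.466  0.3464 0.1163] [-180.    13.9 -145.3]
```

Emit:
move_arm(moves=[1, 0.25, 0, -0.05, 0, 0, 0, 1, 0, 0, 0, 0, 0, 0, 3.5, 0, 0, 0, 0, 0, 0, 3.5, 0, 0, 0, 0, 0, 0, 3.5, 0, 0, 0, 0, 0, 0, 3.5, 0, 0, -3, 0, 0, 0, 3, 0, 0, -4, 0, 0, 0, 3, 0, 0, 0, 0, 0, 0])

```text
clock: 48.25
tool_pos: [0.4524, 0.3383, 0.1895]
orientation: [179.9, 14.2, -145.0]
force: [0.3, 0.7, 0.5]
opening: 0.0306
gripper_force: 0.0
```

```bash
python3 - <<'E' 2>&1 | grep -v -i warn
from h import *
tipnow()
for n in("wrist","wrist","scene"):
  try: seen(.077,n)
  except Exception: print("x")
goP(tip(-.018,.077,.085,[180,14,-145.3]))
E
```

```text
tip rail [ 19.1  78.1 110.6] F rail [0.8 0.4 0.2] open 0.0306 J [  61.    4.  -32.    9.  -41. -122.] 48.25
wrist tilt 11.9 lip [25.2 -1.3] foot [-23.7   9. ] foot-end [-47.3  42.6] y [ 48.4 105.6] n 3771 bias -3.5 1.5
wrist tilt 11.9 lip [24.9 -1. ] foot [-24.    9.4] foot-end [-47.6  43. ] y [ 48.4 105.6] n 3707 bias -3.1 1.5
scene tilt 13.2 lip [33.5 -1.5] foot [-15.2   9.9] foot-end [-38.  44.] y [ 49.2 104.5] n 110 bias -4.2 0.2
shift cm [ 2.91 -0.01  2.66] rot [ 0.    -0.004  0.004]  world [0.4332 0.3237 0.1515] [ 180.    14.  -145.3]
```

```bash
python3 - <<'E'
from h import *
e=[180,14,-145.3]
a=tip(-.009,.077,.075,e); goP(a)
for x,z in[(-.010,.067),(-.014,.062),(-.018,.059),(-.022,.055),(-.023,.054)]:
    b=tip(x,.077,z,e); goP(b,a); a=b
E
```

```text
shift cm [ 1.87 -0.02  3.5 ] rot [ 0.    -0.004  0.004]  world [0.4432 0.3306 0.1458] [ 180.    14.  -145.3]
shift cm [-0.03  0.    0.81] rot [0. 0. 0.]  world [0.445  0.3319 0.138 ] [ 180.    14.  -145.3]
shift cm [ 0.32 -0.    0.56] rot [0. 0. 0.]  world [0.4436 0.3309 0.1319] [ 180.    14.  -145.3]
shift cm [ 0.35 -0.    0.36] rot [0. 0. 0.]  world [0.4415 0.3294 0.1276] [ 180.    14.  -145.3]
shift cm [ 0.33 -0.    0.46] rot [0. 0. 0.]  world [0.4398 0.3282 0.1223] [ 180.    14.  -145.3]
shift cm [ 0.08 -0.    0.11] rot [0. 0. 0.]  world [0.4393 0.3279 0.121 ] [ 180.    14.  -145.3]
```

Emit:
move_arm(moves=[0, 0, 0, 0, 0, 0, 0, 0, 0, 0, 0, 0, 0, 0, 0, 0.9, 0, 1, 0, 0, 0, 0, 0.97, 0, 2.5, 0, 0, 0, 0, 0, 0, 0.8, 0, 0, 0, 0, 0.32, 0, 0.56, 0, 0, 0, 0, 0.35, 0, 0.36, 0, 0, 0, 0, 0, 0, 0, 0, 0, 0])

```text
clock: 49.2
tool_pos: [0.4413, 0.3292, 0.1275]
orientation: [-179.9, 13.7, -145.0]
force: [0.2, -0.2, -0.9]
opening: 0.0006
gripper_force: 0.0
```

```bash
python3 - <<'E' 2>&1 | grep -v -i warn
from h import *
tipnow()
for i in range(2):
  try: seen(.077); break
  except Exception: print("x")
goP(tip(-.023,.077,.054,[180,14,-145.3]))
E
```

```text
tip rail [-18.3  77.   59.1] F rail [-0.3 -0.3 -0.8] open 0.0006 J [  61.    7.  -39.   12.  -32. -125.] 49.2
wrist tilt -1.1 lip [29.2  0.6] foot [-20.8  -0.3] foot-end [-51.3  27.1] y [ 48.2 105.7] n 1861 bias -7.7 1.4
shift cm [ 0.42 -0.    0.58] rot [-0.001 -0.005  0.004]  world [0.4393 0.3279 0.121 ] [ 180.    14.  -145.3]
```

Emit:
move_arm(moves=[0, 0.1, 0, 0.35, 0, 0, 0, 0, 0, 0, 0.15, 0, 0, 0, 0, 0, 0, 0, 0, 0, 0, 0, 0, 0, -3, 0, 0, 0, 0, 0, 0, -4, 0, 0, 0, 4, 0, 0, -4.5, 0, 0, 0, 5, 0, 0, 0, 0, 0, 0])

```text
clock: 49.95
tool_pos: [0.4205, 0.3163, 0.2411]
orientation: [179.9, 14.3, -145.0]
force: [-0.4, 1.0, -0.3]
opening: 0.0115
gripper_force: 0.0
```

```bash
python3 - <<'E' 2>&1 | grep -v -i warn
from h import *
tipnow()
for n in("wrist","wrist","scene"):
  for y in(.077,.001,-.083):
    try: seen(y,n)
    except Exception: print("x")
p,d,K,D,T=cam("top"); P=cloud(d,K,D,T)
o=R.from_euler("z",-49,degrees=True); org=np.array([.4977,-.3212,0])
go([.4535,-.2714,.20],[180,0,131.6])
E
```

```text
tip rail [  3.5  78.2 173.2] F rail [ 0.1  1.  -0.4] open 0.0115 J [  63.   -3.  -32.    9.  -48. -123.] 49.95
wrist tilt -0.2 lip [24.1 -1.2] foot [-25.9  -1.3] foot-end [-56.   26.6] y [ 48.1 105.6] n 2113 bias -2.5 1.8
wrist tilt -0.6 lip [27.4 -2. ] foot [-22.6  -2.5] foot-end [-52.9  25.2] y [-27.4  21.5] n 706 bias -4.4 2.2
wrist tilt -0.2 lip [27.8 -1.9] foot [-22.2  -2.1] foot-end [-52.3  25.8] y [-111.8  -54.3] n 1218 bias -3.0 1.8
wrist tilt -0.2 lip [25.1 -0.7] foot [-24.9  -0.8] foot-end [-55.   27.1] y [ 48.2 105.5] n 2301 bias -3.2 1.8
wrist tilt -0.0 lip [27.4 -2.5] foot [-22.6  -2.5] foot-end [-52.6  25.5] y [-27.7  21.6] n 716 bias -4.6 2.3
wrist tilt -0.1 lip [27.9 -1.8] foot [-22.1  -1.9] foot-end [-52.1  26.1] y [-111.6  -54.2] n 1128 bias -3.3 1.8
scene tilt -0.0 lip [38.2 -0.5] foot [-11.8  -0.5] foot-end [-41.8  27.5] y [ 48.9 104.7] n 70 bias -5.5 0.4
scene tilt 0.5 lip [35.7 -0.4] foot [-14.3   0. ] foot-end [-44.1  28.3] y [-27.6  21.2] n 49 bias -7.5 0.0
scene tilt 0.3 lip [-15.2   0.3] foot [-65.2   0.6] foot-end [-95.1  28.7] y [-111.2  -55.3] n 83 bias 45.8 -0.8
shift cm [ 30.61 -49.96  -3.9 ] rot [0.172 0.196 1.447]
```

Emit:
move_arm(moves=[5, 2.35, -3.84, -0.3, 0, 0, 0, 5, 2.35, -3.84, -0.3, 0, 0, 0, 5, 2.35, -3.84, -0.3, 0, 0, 0, 5, 2.35, -3.84, -0.3, 0, 0, 0, 5, 2.35, -3.84, -0.3, 0, 0, 0, 5, 2.35, -3.84, -0.3, 0, 0, 0, 5, 2.35, -3.84, -0.3, 0, 0, 0, 5, 2.35, -3.84, -0.3, 0, 0, 0])

```text
clock: 51.25
tool_pos: [0.4402, -0.0474, 0.2135]
orientation: [-179.9, 13.8, -145.0]
force: [1.1, 0.3, 0.6]
opening: 0.0501
gripper_force: 0.0
```

Emit:
move_arm(moves=[5, 2.35, -3.84, -0.3, 0, 0, 0, 5, 2.35, -3.84, -0.3, 0, 0, 0, 5, 2.35, -3.84, -0.3, 0, 0, 0, 5, 2.35, -3.84, -0.3, 0, 0, 0, 5, 2.35, -3.84, -0.3, 0, 0, 0, 5, 0, 0, 0, 0.017, 0.019, 0.145, 5, 0, 0, 0, 0.017, 0.019, 0.145, 5, 0, 0, 0, 0.017, 0.019, 0.145])

```text
clock: 52.05
tool_pos: [0.4533, -0.2715, 0.1993]
orientation: [177.7, 9.8, -170.9]
force: [-0.1, 0.4, -0.6]
opening: 0.0501
gripper_force: 0.0
```

Emit:
move_arm(moves=[5, 0, 0, 0, 0.017, 0.019, 0.145, 5, 0, 0, 0, 0.017, 0.019, 0.145, 5, 0, 0, 0, 0.017, 0.019, 0.145, 5, 0, 0, 0, 0.017, 0.02, 0.145, 5, 0, 0, 0, 0.017, 0.02, 0.145, 5, 0, 0, 0, 0.017, 0.02, 0.145, 5, 0, 0, 0, 0.017, 0.02, 0.145, 5, 0, 0, 0, 0, 0, 0])

```text
clock: 52.85
tool_pos: [0.4543, -0.2705, 0.1994]
orientation: [179.7, -0.2, 131.3]
force: [0.6, 0.1, 0.7]
opening: 0.05
gripper_force: 0.0
```

```bash
python3 - <<'E'
from h import *
o=ctrl.get_obs(); print(o["tool_pos"],o["orientation"],o["opening"],o["clock"])
go([.4535,-.2714,.066],[180,0,131.6])
E
```

```text
[ 0.4542853  -0.27051756  0.19944406] [ 1.79732444e+02 -1.50612425e-01  1.31327753e+02] 0.05000221095137968 52.85
shift cm [-0.05 -0.18 13.34] rot [ 0.005 -0.003 -0.005]
```

Descend and grasp, with enough rows for the fingers to close.

Emit:
move_arm(moves=[4, 0, -0.15, 4.5, 0.005, -0.003, -0.005, 4, 0, 0, 4.5, 0, 0, 0, 4, 0, 0, 3, 0, 0, 0, 3, 0, 0, 1.4, 0, 0, 0, 0.5, 0, 0, 0, 0, 0, 0, 0.5, 0, 0, 0, 0, 0, 0, 0.5, 0, 0, 0, 0, 0, 0, 0.5, 0, 0, 0, 0, 0, 0])

```text
clock: 53.65
tool_pos: [0.4538, -0.2717, 0.0673]
orientation: [179.9, 0.2, 131.8]
force: [1.3, -1.8, 0.3]
opening: 0.0136
gripper_force: 30.0
```

Emit:
move_arm(moves=[0.5, 0, 0, 0, 0, 0, 0, 0.5, 0, 0, 0, 0, 0, 0, 0.5, 0, 0, 0, 0, 0, 0])

```text
clock: 53.95
tool_pos: [0.4538, -0.2716, 0.0672]
orientation: [179.9, 0.2, 131.7]
force: [-0.9, -0.3, 6.8]
opening: 0.0134
gripper_force: 30.0
```

Emit:
move_arm(moves=[0.5, -0.37, 0, -1.1, 0, 0, 0, 0.5, -0.45, 0, -1.08, 0, 0, 0, 0.5, -0.57, 0, -1.02, 0, 0, 0, 0.5, -0.66, 0, -0.93, 0, 0, 0, 0.5, -0.75, 0, -0.88, 0, 0, 0, 0.5, -0.85, 0, -0.8, 0, 0, 0, 0.5, -0.92, 0, -0.7, 0, 0, 0, 0.5, -0.97, 0, -0.62, 0, 0, 0])

```text
clock: 54.75
tool_pos: [0.4892, -0.313, 0.1381]
orientation: [-180.0, -0.0, 131.7]
force: [-2.6, 2.1, -3.5]
opening: 0.0138
gripper_force: 30.0
```

Emit:
move_arm(moves=[0.5, -1.04, 0, -0.5, 0, 0, 0, 0.5, -1.09, 0, -0.42, 0, 0, 0, 0.5, -1.13, 0, -0.3, 0, 0, 0, 0.5, -1.15, 0, -0.18, 0, 0, 0, 0.5, -1.15, 0, -0.06, 0, 0, 0, 0.5, -1.15, 0, 0.04, 0, 0, 0, 0.5, -1.15, 0, 0.16, 0, 0, 0, 0.5, -1.13, 0, 0.28, 0, 0, 0])

```text
clock: 55.55
tool_pos: [0.5489, -0.3822, 0.1487]
orientation: [-179.9, 0.1, 131.7]
force: [-6.4, -3.0, 4.2]
opening: 0.0135
gripper_force: 30.0
```

Emit:
move_arm(moves=[0.5, -1.1, 0, 0.38, 0, 0, 0, 0.5, -1.05, 0, 0.5, 0, 0, 0, 0.5, 0, 0, 0, 0, 0, 0, 5, 0, 0, 0, 0, 0, 0, 5, 0, 0, 0, 0, 0, 0, 5, 0, 0, 0, 0, 0, 0, 5, 0, 0, -3, 0, 0, 0, 5, 3, 0, -3, 0, 0, 0])

```text
clock: 56.35
tool_pos: [0.5448, -0.3745, 0.1978]
orientation: [-180.0, 0.0, 131.7]
force: [-0.7, 0.3, 1.1]
opening: 0.047
gripper_force: 0.0
```

```bash
python3 - <<'E'
from h import *
o=R.from_euler("z",-49,degrees=True); org=np.array([.4977,-.3212,0])
print(pose()[0],(pose()[0]-org)@o.as_matrix())
go(org+o.apply([-.002,-.011,.19]),[180,0,131.5])
E
```

```text
[ 0.54483358 -0.3745014   0.19776563] [0.07114948 0.0006033  0.19776563]
shift cm [ 7.33 -1.07  0.77] rot [-0.001  0.     0.004]
```

Emit:
move_arm(moves=[5, 3.7, -0.6, 0, 0, 0, 0, 5, 3.6, -0.6, 0, 0, 0, 0, 5, 0, 0, 0, 0, 0, 0, 5, 0, 0, 4.5, 0, 0, 0, 5, 0, 0, 4.5, 0, 0, 0, 5, 0, 0, 3, 0, 0, 0, 5, 0, 0, 0.5, 0, 0, 0, 5, 0, 0, 0, 0, 0, 0])

```text
clock: 57.15
tool_pos: [0.4868, -0.3271, 0.0733]
orientation: [-180.0, 0.0, 131.8]
force: [0.1, 0.9, 1.7]
opening: 0.05
gripper_force: 0.0
```

Emit:
move_arm(moves=[5, 0, 0.8, 0, 0, 0, 0, 5, 0, 0.8, 0, 0, 0, 0, 5, 0, 0.8, 0, 0, 0, 0, 5, 0, 0.8, 0, 0, 0, 0, 5, 0, 0.4, 0, 0, 0, 0, 5, 0, 0.2, 0, 0, 0, 0, 5, 0, 0, 0, 0, 0, 0])

```text
clock: 57.85
tool_pos: [0.5154, -0.3014, 0.0737]
orientation: [179.9, 0.1, 131.7]
force: [-0.3, -1.3, 1.4]
opening: 0.0502
gripper_force: 0.6
```

```bash
python3 - <<'E'
from h import *
o=R.from_euler("z",-49,degrees=True).as_matrix(); org=np.array([.4977,-.3212,0])
print((pose()[0]-org)@o,"F supply",np.array(ctrl.get_obs()["force"])@o)
E
```

```text
[-0.00333542  0.02636119  0.07369381] F supply [ 0.82160231 -1.07986634  1.38698199]
```

Not at the stop yet, so I'll push a little further.

Emit:
move_arm(moves=[5, 0, 0.25, 0, 0, 0, 0, 5, 0, 0.2, 0, 0, 0, 0, 5, 0, 0, 0, 0, 0, 0])

```text
clock: 58.15
tool_pos: [0.5173, -0.2994, 0.0732]
orientation: [-179.9, 0.0, 131.7]
force: [-3.3, -6.7, 1.4]
opening: 0.0501
gripper_force: 3.4
```

```bash
python3 - <<'E'
from h import *
o=R.from_euler("z",-49,degrees=True).as_matrix(); org=np.array([.4977,-.3212,0])
print((pose()[0]-org)@o,"F supply",np.array(ctrl.get_obs()["force"])@o)
E
```

```text
[-0.00363466  0.02911255  0.07322285] F supply [ 2.95014416 -6.8718522   1.39442761]
```

Emit:
move_arm(moves=[5, 0, 0.25, 0, 0, 0, 0, 5, 0, 0, 0, 0, 0, 0, 5, 0, 0.2, 0, 0, 0, 0, 5, 0, 0, 0, 0, 0, 0])

```text
clock: 58.55
tool_pos: [0.5179, -0.2985, 0.073]
orientation: [-179.7, -0.1, 131.7]
force: [-10.5, -20.4, 1.9]
opening: 0.0501
gripper_force: 9.8
```

Emit:
move_arm(moves=[5, 0, -1.2, 0, 0, 0, 0, 5, 0, 0, -4, 0, 0, 0, 5, 0, 0, -4, 0, 0, 0, 5, 0, 0, -4.5, 0, 0, 0, 5, 0, 0, 0, 0, 0, 0])

```text
clock: 59.05
tool_pos: [0.5156, -0.3046, 0.2051]
orientation: [179.6, 0.6, 131.8]
force: [0.2, -0.4, 1.1]
opening: 0.0504
gripper_force: 0.0
```

```bash
python3 - <<'E' 2>&1 | grep -v -i warn
from h import *
o=R.from_euler("z",-49,degrees=True).as_matrix(); org=np.array([.4977,-.3212,0])
p,d,K,D,T=cam("wrist"); P=cloud(d,K,D,T); S=(P-org)@o
m=(abs(S[...,0])<.02)&(abs(S[...,1])<.045)&(S[...,2]>.065)&(S[...,2]<.1)
print(m.sum(),np.nanpercentile(S[m],[5,50,95],axis=0).round(4) if m.sum() else "")
print((pose()[0]-org)@o)
go([.5632,-.396,.19],[180,0,131.5])
E
```

```text
186 [[-0.0045  0.0029  0.0674]
 [-0.0004  0.0119  0.085 ]
 [ 0.0048  0.0185  0.088 ]]
[-0.0023063   0.02393711  0.20183108]
shift cm [-10.13  -2.49   1.24] rot [0.005 0.007 0.004]
```

Emit:
move_arm(moves=[5, -4.5, -1.2, 0, 0, 0, 0, 5, -4.5, -1.1, 0, 0, 0, 0, 5, -1.1, -0.2, 0, 0, 0, 0, 5, 0, 0, 0, 0, 0, 0])

```text
clock: 59.5
tool_pos: [0.5608, -0.3964, 0.1957]
orientation: [180.0, -0.1, 131.6]
force: [0.1, 0.1, -0.5]
opening: 0.0497
gripper_force: 0.0
```

```bash
python3 - <<'E'
from h import *
print(pose()[0]); go([.5625,-.3965,.1375],[180,0,131.5])
E
```

```text
[ 0.56078983 -0.3964282   0.19571741]
shift cm [-0.13  0.12  5.82] rot [-0.    -0.002  0.002]
```

Emit:
move_arm(moves=[5, -0.1, 0.1, 3, 0, 0, 0, 5, 0, 0, 2.8, 0, 0, 0, 0.5, 0, 0, 0, 0, 0, 0, 0.5, 0, 0, 0, 0, 0, 0, 0.5, 0, 0, 0, 0, 0, 0, 0.5, 0, 0, 0, 0, 0, 0, 0.5, 0, 0, 0, 0, 0, 0, 0.5, 0, 0, 0, 0, 0, 0])

```text
clock: 60.3
tool_pos: [0.5617, -0.3971, 0.1422]
orientation: [-180.0, 0.2, 131.7]
force: [-3.9, -4.8, 2.9]
opening: 0.0137
gripper_force: 30.0
```

Emit:
move_arm(moves=[0.5, 1.05, 0, -0.5, 0, 0, 0, 0.5, 1.1, 0, -0.38, 0, 0, 0, 0.5, 1.13, 0, -0.28, 0, 0, 0, 0.5, 1.15, 0, -0.16, 0, 0, 0, 0.5, 1.15, 0, -0.04, 0, 0, 0, 0.5, 1.15, 0, 0.06, 0, 0, 0, 0.5, 1.15, 0, 0.18, 0, 0, 0, 0.5, 1.13, 0, 0.3, 0, 0, 0])

```text
clock: 61.1
tool_pos: [0.5029, -0.3289, 0.1496]
orientation: [179.9, 0.2, 131.7]
force: [2.4, -5.0, -2.7]
opening: 0.0137
gripper_force: 30.0
```

Emit:
move_arm(moves=[0.5, 1.09, 0, 0.42, 0, 0, 0, 0.5, 1.04, 0, 0.5, 0, 0, 0, 0.5, 0.97, 0, 0.62, 0, 0, 0, 0.5, 0.92, 0, 0.7, 0, 0, 0, 0.5, 0.85, 0, 0.8, 0, 0, 0, 0.5, 0.75, 0, 0.88, 0, 0, 0, 0.5, 0.66, 0, 0.93, 0, 0, 0, 0.5, 0.57, 0, 1.02, 0, 0, 0])

```text
clock: 61.9
tool_pos: [0.4573, -0.2761, 0.0895]
orientation: [179.9, 0.1, 131.7]
force: [4.2, 4.6, 3.0]
opening: 0.0138
gripper_force: 30.0
```

Emit:
move_arm(moves=[0.5, 0.45, 0, 1.08, 0, 0, 0, 0.5, 0.37, 0, 1.1, 0, 0, 0, 0.5, 0, 0, 0.2, 0, 0, 0, 0.5, 0, 0, 0, 0, 0, 0])

```text
clock: 62.3
tool_pos: [0.4521, -0.27, 0.0669]
orientation: [179.9, 0.1, 131.8]
force: [-1.1, 9.8, 17.5]
opening: 0.0137
gripper_force: 30.0
```

Emit:
move_arm(moves=[0.5, 0, 0, 0.1, 0, 0, 0, 0.5, 0, 0, 0, 0, 0, 0, 5, 0, 0, -0.2, 0, 0, 0, 5, 0, 0, 0, 0, 0, 0, 5, 0, 0, 0, 0, 0, 0, 5, 0, 0, -4, 0, 0, 0, 5, 0, 0, -4.5, 0, 0, 0, 5, 0, 0, -4.5, 0, 0, 0])

```text
clock: 63.1
tool_pos: [0.4502, -0.271, 0.1974]
orientation: [-179.9, -0.1, 131.7]
force: [1.7, -0.3, 1.3]
opening: 0.0492
gripper_force: 0.0
```

```bash
python3 - <<'E' 2>&1 | grep -v -i warn
from h import *
o=R.from_euler("z",-49,degrees=True).as_matrix(); org=np.array([.4977,-.3212,0])
z=np.load("/tmp/scene0.npz")
for lab,P in(("before",cloud(*[z[k] for k in "dKDT"])),("now",cloud(*cam("scene")[1:]))):
  S=(P-org)@o; m=(S[...,0]<.035)&(S[...,0]>-.03)&(abs(S[...,1])<.025)&(S[...,2]>.08)&(S[...,2]<.13); s=S[m]
  A=np.c_[s[:,:2],np.ones(len(s))]; c=np.linalg.lstsq(A,s[:,2],rcond=None)[0]; print(lab,len(s),"cover top slope/height",c.round(4))
for i in range(2):
  p,d,K,D,T=cam("wrist"); P=cloud(d,K,D,T); S=(P-org)@o
  m=(abs(S[...,1])<.012)&(S[...,0]<-.056)&(S[...,0]>-.08)&(S[...,2]>.06)&(S[...,2]<.11); print("handle top",np.percentile(S[m][:,2],[50,95]).round(4) if m.any() else "x")
for n in("scene","top"):
  P=cloud(*cam(n)[1:])
  for y in(.077,.001,-.083):
    try: top(P,y)
    except Exception: print("x")
print(ctrl.get_obs()["clock"],ctrl.get_obs()["opening"])
E
```

```text
before 169 cover top slope/height [-0.0313 -0.0232  0.1   ]
now 161 cover top slope/height [0.0019 0.0052 0.0987]
handle top [0.0828 0.0851]
handle top [0.0826 0.085 ]
house [-0.0163  0.0081  0.029 ] 68 x [-0.0506  0.0535] y [0.0493 0.1042] | rail [-0.0449 -0.0017  0.0002] 15
  foot z 0.1 lip z 1.5 mm (relative to rail)
house [-0.104  -0.0436  0.0323] 48 x [-0.0241  0.054 ] y [-0.0266  0.0226] | rail [-0.0449 -0.0017  0.0003] 15
  foot z 5.5 lip z 2.6 mm (relative to rail)
house [-0.0095  0.0029  0.0279] 77 x [-0.0498  0.0538] y [-0.1103 -0.0562] | rail [-0.0449 -0.0017  0.0004] 15
  foot z -1.4 lip z 0.3 mm (relative to rail)
house [ 0.004  -0.0009  0.0278] 199 x [-0.0521  0.053 ] y [0.0494 0.1049] | rail [ 0.0178 -0.0011 -0.0003] 86
  foot z 0.4 lip z -0.2 mm (relative to rail)
house [ 0.0141 -0.0052  0.0276] 135 x [-0.0527  0.0526] y [-0.0266  0.0213] | rail [ 0.0178 -0.0011 -0.0003] 86
  foot z -0.0 lip z -0.2 mm (relative to rail)
house [-0.0017 -0.0046  0.0277] 217 x [-0.0519  0.0538] y [-0.1105 -0.0551] | rail [ 0.0178 -0.0011 -0.0002] 86
  foot z 0.3 lip z -0.6 mm (relative to rail)
63.35 0.049895656314676455
```

```bash
python3 - <<'E' 2>&1 | grep -v -i warn
from h import *
P=cloud(*cam("top")[1:]); q=(P-O)@RR
for y in(.077,0,-.083):
  m=(q[...,2]>.047)&(q[...,2]<.062)&(abs(q[...,0])<.05)&(abs(q[...,1]-y)<.03); r=cv2.minAreaRect((q[m][:,:2]*1000).astype(np.float32)); print(np.round(r[0],1),np.round(r[1],1),round(r[2],1),m.sum())
z=np.load("/tmp/top0.npz"); d=abs(P[...,2]-cloud(*[z[k] for k in "dKDT"])[...,2])>.02; m=d.astype(np.uint8); n,l,s,c=cv2.connectedComponentsWithStats(m)
print([(s[i,:5].tolist()) for i in range(1,n) if s[i,4]>60])
E
```

```text
[-0.2 76.1] [64.6 23.5] 0.4 193
[  0.4 -10.3] [61.7 21. ] 2.1 173
[  0.7 -81.9] [21.6 63.5] 89.1 178
[[158, 151, 275, 233, 26022], [114, 169, 63, 58, 1842], [89, 203, 44, 43, 962], [422, 280, 90, 104, 5037]]
```

```bash
python3 - <<'E'
from plant import ctrl
print(ctrl.close_job())
E
```

```text
the job is handed in; nothing more can be done
None
```

I handed the job in at about 63 s of the 210 s allowed: camera checks beforehand showed all three modules flat on the rail and the cover closed, and the toggle was on before I closed it; the close-out call returned no verdict.

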